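# Take the dry middle tray out of the dehydrator and close it again

### The job

The lemon rounds on the middle tray of the dehydrator are dry: lift off the lid and the top tray, take the middle tray out and stand it on the worktop clear of the machine, and put all of its rounds into the open white jar. The other two trays dry on, so stack the top tray, with its own rounds still lying on it, and then the lid squarely back on the bottom tray, and turn the thermostat slider down to the middle one of its three marks. Keep the trays level, and leave the cup and the lemon where they are.

Things in the scene. Friction and masses are not known exactly. Their poses are not given: they have to be found in the camera images.
- dehydrator: Food dehydrator base, fixed: round drum, 194 mm diameter, origin on its axis at the worktop, z up. A nose 104 mm wide, 40 mm high, sticks out along the base's own -x to 192 mm from the axis. As found it carries, on its axis, bottom tray (tray origin 48 mm up), middle tray (78), top tray (108) and lid (138).
- thermostat (a joint): Thermostat slider on the nose, in m along its track: 0 low end, 0.070 high end; grows along the base's own +y. White marks beside the track at 0.005, 0.035 and 0.065: the middle mark is 0.035. It stays where it is left; about 1.5 N moves it. The track is 165 mm from the drum's axis.
- thermostat_top (a point): Centre of the top face of the black slider grip, about 64 mm above the worktop; moves with it. The grip is 14 mm long along the track, 26 mm across it and stands 23 mm above the nose's top face.
- middle_mark (a point): Point on the nose's top face, on the track's centre line at the middle mark: the grip's centre must come over it. Its axes are those of the base (y along the track, towards high).
- bottom_tray: Same tray as the middle one; sits loose on the base and stays there. A few half-dry rounds stick to its mesh and belong to it.
- middle_tray: Round pale tray, 194 mm across, 36 mm high, 0.2 kg; origin: centre of underside, z up, any yaw. Tapered foot (0-6 mm high, 169-176 mm across) drops inside the wall below with 3 mm play: pitch 30 mm. Mesh floor's upper face at 9 mm; wall 182 mm inside, top at 36. Central round hub 34 mm across, from floor up to 28 mm: pinch it from above. Second in the stack, carries the dry rounds.
- top_tray: Same tray as the middle one; third in the stack. Carries two moist rounds that lie loose on it, one on each side of the hub.
- lid: Lid, a shallow closed dish of pale plastic with dark vent slots, 194 mm across, 30 mm high, 0.2 kg; origin: centre of underside. Foot, ledge and wall as on the trays; floor's upper face at 9 mm; central round knob 34 mm across, up to 23 mm. A tray can also be stacked on the lid (tray origin 24 mm above the lid's).
- jar: Open round white stoneware storage jar, loose, 0.6 kg: 116 mm outside, 108 mm inside diameter, 62 mm high, inner floor at 5 mm. Origin: centre of underside, z up.
- espresso_cup: Bystander: white espresso cup, 68 x 99 x 56 mm, loose, at the back of the free space; not to be moved. Apart from dehydrator and jar the worktop is bare from x = 0.385 to 0.60 for y from -0.52 to 0.52 (a teaspoon and a marker lie at the front edge, x = 0.335).
- lemon: Bystander: yellow lemon, 78 x 55 x 56 mm, loose, at the back of the free space; not to be moved. Origin on its underside. Behind and above, wall cabinets hang from z = 0.45 upward, their fronts at x = 0.61, their bar handles out to x = 0.57: keep the wrist and elbow clear of them.
- dry_round_1: Dried lemon round: flat rigid disc, 40 mm diameter, 10 mm thick, 12 g. Origin: centre of its underside. Starts lying on the middle tray's mesh, its centre about 60 mm from the hub's axis; may be absent.
- dry_round_2: Dried lemon round: flat rigid disc, 40 mm diameter, 10 mm thick, 12 g. Origin: centre of its underside. Starts lying on the middle tray's mesh, its centre about 60 mm from the hub's axis; may be absent.
- dry_round_3: Dried lemon round: flat rigid disc, 40 mm diameter, 10 mm thick, 12 g. Origin: centre of its underside. Starts lying on the middle tray's mesh, its centre about 60 mm from the hub's axis; may be absent.
- dry_round_4: Dried lemon round: flat rigid disc, 40 mm diameter, 10 mm thick, 12 g. Origin: centre of its underside. Starts lying on the middle tray's mesh, its centre about 60 mm from the hub's axis; may be absent.
- moist_round_1: Lemon round, still drying: flat rigid disc, 40 mm diameter, 10 mm thick, 12 g. Origin: centre of its underside. Starts on the top tray, its centre about 60 mm from the hub's axis, and stays on it.
- moist_round_2: Lemon round, still drying: flat rigid disc, 40 mm diameter, 10 mm thick, 12 g. Origin: centre of its underside. Starts on the top tray, its centre about 60 mm from the hub's axis, and stays on it.

How it is judged:
By the outcome, as a careful person would: the job done as asked, in the order asked, and still so for the second after the job is handed in, with the robot touching nothing.
Of dry_round_1, dry_round_2, dry_round_3, dry_round_4 only 2 to 4 are there at a start; the rules pass over those that are not, and their reading is None.
At some moment in a run one of jar may be knocked a few centimetres aside while the robot is not near it.
It also fails if it takes over 210 s, if anything falls off the work surface, if the arm or the gripper's body presses on something with over 40 N, if the wrist force passes 120 N, or if a joint passes its speed limit or range.

### The arm

A 7-joint arm with a two-finger parallel gripper is mounted at the origin on a cart in front of the work surface, level with it; the furniture and walls round the work are solid. World frame = base frame: x ahead of the robot, y to its left, z up, the work surface at z = 0. Lengths are in m, angles in degrees, forces in N, time in s.
With the tool pointing down it reaches from about 0.4 to 0.85 m from the base axis. Payload 4.5 kg.
Tool frame: the origin (TCP) lies at the very end of the fingers, on their centre line; the grasp point (between the pads) lies 19 mm behind it; z points along the fingers, y is the line along which they close (so a half turn about z gives the same grasp; the last joint's range is limited). The gripper opens to 85 mm and grips with 20 to 120 N. Pads are 22 mm wide; open, the fingers measure 114 mm over their backs; the gripper's body (76 mm by 85 mm) begins 54 mm behind the grasp point. The pads swing forward as they close: fully open they stand 13 mm farther back than shut.
Start: joints at [-61.49, 39.483, -11.15, 89.685, 9.013, 51.709, -12.324], TCP at [0.28, 0.559, 0.231] pointing down, gripper open.
Joint ranges: [-172.22, 172.22], [-26.19, 119.32], [-84.43, 86.54], [7.71, 146.69], [-57.33, 237.33], [2.42, 119.75], [-152.13, 152.13]. Speed limits (degrees/s): [147.25, 147.25, 180, 180, 180, 180, 180].

### API

Orientations are given as [roll, pitch, yaw] about the fixed x, y, z axes, in that order (R = Rz(yaw) Ry(pitch) Rx(roll)).
In Python, from station import bot gives the robot as it stands.
- The arm moves only by the shell command python3 -m creep 'ROWS' [FORCE]. ROWS is JSON, a list that holds one entry, the list of rows, each a list of 7 numbers: the shift along the world's x, y, z in m, then the turn, a rotation vector about the world's x, y, z in rad, then the finger opening in m, from 0 to 0.0854. In form: [[[x, y, z, wx, wy, wz, jaw], ...]]. A call has 1 to 12 rows; each row shifts and turns the commanded pose from where the row before left it; what a row does not reach is not made up. A row lasts 1/12 s, in which the tool goes at most 41.7 mm and 7.16 degrees, less where a joint would pass 70% of its speed; a pose out of reach is approached as far as the arm can. A call is refused whole if a number of a shift passes 0.0417 or a number of a turn 0.125, either way. A call with a gripper value outside its range is refused whole. The fingers move at their own pace and stop on an object; FORCE is the grip in N (left out, the last holds). Time passes only in rows, so rows that do not move let the fingers close. It gives the time, the measured TCP pose, the force, the opening and the grip force at its end, in the units of the state.
- bot.sense(): the state, without advancing time (a new reading comes with each control period).
- bot.get_image(name): name is "scene" or "top" or "wrist"; returns a dict with "color" (420x560x3 uint8, red, green, blue), "depth" (420x560 float32, m along the optical axis (not along the pixel's ray), 0 where there is no reading), "camera_matrix" (3x3 intrinsics, pixels), "xyz" and "attitude" of the camera in the world; the wrist camera has in their place "hand_eye" (4x4, takes a point from camera to tool coordinates, whose origin is the TCP and whose axes are the flange's). Camera axes: x right, y up, looking along -z (the intrinsics and any distortion apply to the point x, -y, -z); pixel columns grow to the right and rows downward; lengths in m; the calibration is good to about 2 mm. A picture is of the moment at which its call begins: read the wrist's pose just before it.
- bot.hand_in(): hands the job in; it is judged then, once.
The state is a dict: "time_s": time; "qpos": joint angles; "qd": joint speeds; "effort": joint torques, N m; "tool_pos": TCP position; "orientation": TCP orientation; "contact_force": force on the tool from outside, world axes, zero at the start; "ft_torque": the same for the moment, N m; "opening": finger opening in m; "gripper_force": force on a finger pad.
Only numpy, scipy, OpenCV 4.12 (cv2) and the standard library are available. Lean on these libraries where they do the work, as an engineer would, in place of code of your own. Each camera call takes 0.05 s, during which the arm holds its last target. There are 200 camera calls.

## Working session

There is one attempt and no reset: what is moved stays moved. The work goes in short steps, Python scripts to look and compute and a shell command to move; the robot and the scene stay as the last step left them, time stands still between calls to the robot, and variables do not carry over. Pictures are saved under pics/ and viewed, at most 14 in all, crops included, and the job is handed in when it is done.

```bash
ls; mkdir -p pics; cat > h.py <<'E'
import numpy as np, cv2
from scipy.spatial.transform import Rotation as R
from station import bot
def shot(n):
    s=bot.sense(); im=bot.get_image(n)
    K=np.array(im["camera_matrix"]); d=im["depth"]
    v,u=np.mgrid[:d.shape[0],:d.shape[1]]
    p=np.stack([(u-K[0,2])/K[0,0]*d,-(v-K[1,2])/K[1,1]*d,-d],-1)
    if "hand_eye" in im:
        T=np.array(im["hand_eye"]); p=p@T[:3,:3].T+T[:3,3]
        Rt=R.from_euler('xyz',s["orientation"],degrees=True).as_matrix(); p=p@Rt.T+np.array(s["tool_pos"])
    else:
        a=np.array(im["attitude"]); Rm=a if a.shape==(3,3) else R.from_euler('xyz',a,degrees=True).as_matrix()
        p=p@Rm.T+np.array(im["xyz"])
    p[d==0]=np.nan
    return im["color"],p
def save(c,f): cv2.imwrite(f"pics/{f}.png",c[:,:,::-1])
E
python3 - <<'E'
from h import *
for n in("top","scene"):
    im=bot.get_image(n); print(n,im["xyz"],im["attitude"],{k:v for k,v in im.items() if k not in("color","depth","xyz","attitude")})
c,p=shot("top"); c2,p2=shot("scene")
save(cv2.hconcat([cv2.resize(c,(800,600))]),"top0"); save(cv2.resize(c2,(800,600)),"scene0")
print(bot.sense())
np.set_printoptions(precision=3,suppress=True)
for v in range(20,420,50):print([np.round(p[v,u],2).tolist() for u in range(20,560,90)])
E
```

```text
pics
top [0.32542241 0.01324598 1.57957773] [  9.35355641   0.32526728 -91.16255818] {'camera_matrix': array([[510.93646212,   0.        , 279.63188022],
       [  0.        , 510.93646212, 210.42976591],
       [  0.        ,   0.        ,   1.        ]])}
scene [-0.30936234 -0.41682142  1.6494919 ] [ 32.14506758   0.90741675 -64.73355163] {'camera_matrix': array([[531.66014145,   0.        , 281.3672271 ],
       [  0.        , 531.66014145, 197.87161218],
       [  0.        ,   0.        ,   1.        ]])}
{'time_s': 0.2, 'qpos': array([-61.49092618,  39.51533271, -11.14550552,  89.71988327,
         9.01119309,  51.71002227, -12.32223508]), 'qd': array([ 0.04959413, -0.10145315,  0.02527643, -0.12023565,  0.01767057,
       -0.01355486,  0.0733721 ]), 'effort': array([ 1.13514096e-03, -5.39434755e+01, -1.26595583e+00, -1.58556890e+01,
        9.29798844e-03,  7.34231318e-03,  4.58458692e-05]), 'tool_pos': array([0.2794353 , 0.55863021, 0.23079503]), 'orientation': array([-1.79936343e+02,  3.98724052e-03,  1.53431003e+02]), 'contact_force': array([-1.0052339 , -0.2802663 , -0.504
[... 405 characters left out ...]
77], [0.62, 0.15, 0.76], [0.61, -0.0, 0.78], [0.7, -0.21, 0.49], [0.7, -0.41, 0.49]]
[[0.57, 0.51, 0.63], [0.71, 0.54, 0.05], [0.72, 0.27, 0.01], [0.72, -0.02, -0.0], [0.71, -0.3, 0.0], [0.7, -0.58, 0.02]]
[[0.57, 0.83, 0.01], [0.54, 0.5, 0.15], [0.56, 0.27, 0.0], [0.55, -0.01, 0.0], [0.55, -0.3, 0.0], [0.54, -0.57, 0.0]]
[[0.42, 0.82, 0.0], [0.41, 0.54, 0.01], [0.41, 0.27, -0.0], [0.4, -0.01, 0.01], [0.39, -0.29, 0.0], [0.39, -0.56, 0.0]]
[[0.29, 0.48, 0.66], [0.22, 0.85, -0.94], [0.21, 0.42, -0.94], [0.2, -0.02, -0.93], [0.19, -0.46, -0.95], [0.19, -0.89, -0.94]]
[[0.08, 0.96, -0.31], [0.22, 0.26, 0.82], [-0.02, 0.41, -0.93], [0.1, -0.0, -0.0], [-0.04, -0.44, -0.95], [-0.05, -0.87, -0.95]]
```

View pics/top0.png

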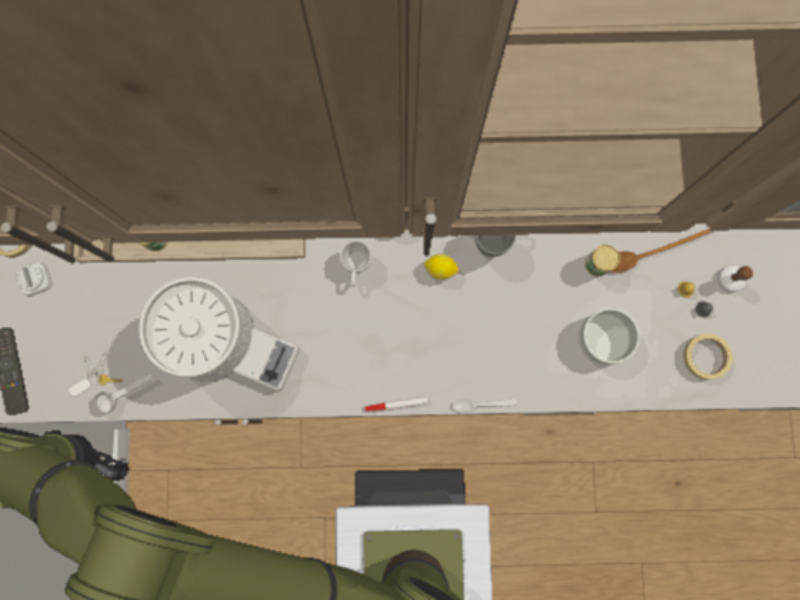

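View pics/scene0.png

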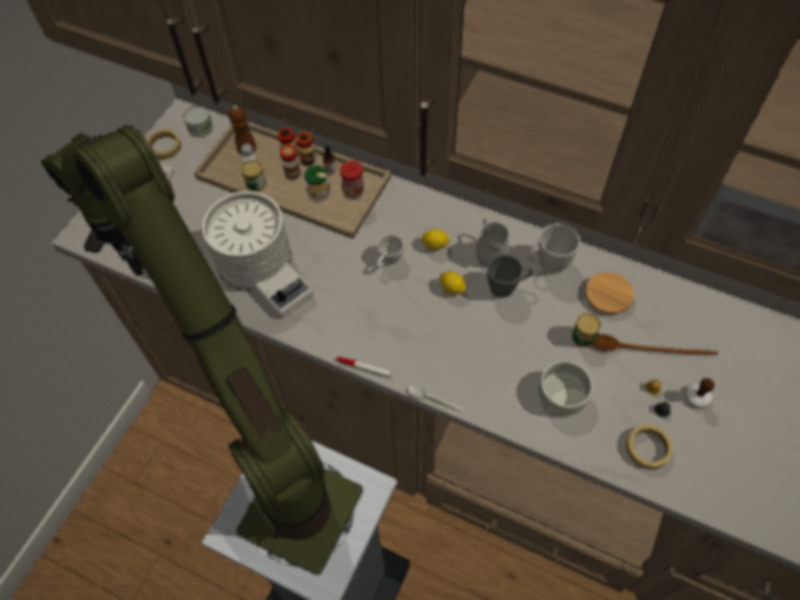

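```bash
cat >> h.py <<'E'
def circ(q):
    # robust circle fit with subsequent trimming
    q=q[:,:2]
    for _ in range(5):
        A=np.c_[2*q,np.ones(len(q))]; x=np.linalg.lstsq(A,(q**2).sum(1),rcond=None)[0]
        r=np.sqrt(x[2]+x[:2]@x[:2]); e=abs(np.hypot(*(q-x[:2]).T)-r)
        q=q[e<max(2*np.median(e),.002)]
    return np.r_[x[:2],r,len(q),np.median(e)]
def sel(p,x0,x1,y0,y1,z0,z1):
    return (p[...,0]>x0)&(p[...,0]<x1)&(p[...,1]>y0)&(p[...,1]<y1)&(p[...,2]>z0)&(p[...,2]<z1)
np.set_printoptions(precision=4,suppress=True)
E
python3 - <<'E'
from h import *
for n in("top","scene"):
    c,p=shot(n); print(n)
    m=sel(p,.3,.65,.3,.7,.155,.18); q=p[m]; print("lid",len(q),q.min(0),q.max(0))
    m=sel(p,.3,.65,.3,.7,.164,.175); q=p[m]; print("rim",circ(q), np.median(q[:,2]))
    o=circ(q)[:2]
    k=sel(p,o[0]-.03,o[0]+.03,o[1]-.03,o[1]+.03,.155,.166); q=p[k];print("knob",q.mean(0),len(q))
    m=sel(p,.3,.6,-.6,-.2,.052,.075); q=p[m]; print("jar",circ(q),np.median(q[:,2]),len(q))
    m=sel(p,.3,.6,.15,.5,.03,.05);q=p[m];q=q[np.hypot(*(q[:,:2]-o).T)>.105]; print("nose",q.mean(0),cv2.minAreaRect((q[:,:2]*1000).astype(np.float32)))
    for z0 in(.055,):
      m=sel(p,.3,.6,.15,.5,.055,.075);q=p[m];q=q[np.hypot(*(q[:,:2]-o).T)>.115]; print("grip",len(q),q.mean(0) if len(q) else 0,cv2.minAreaRect((q[:,:2]*1000).astype(np.float32)) if len(q)>3 else 0)
    for nm,b in dict(cup=(.45,.7,.03,.22,.02,.09),lemon=(.45,.7,-.12,.03,.02,.09)).items():
      q=p[sel(p,*b)]; print(nm,len(q),q.min(0),q.max(0),q.mean(0))
E
```

```text
top
lid 758 [0.4201 0.3326 0.155 ] [0.615  0.5258 0.1787]
rim [  0.5169   0.4291   0.0934 379.       0.0015] 0.16796799549501296
knob [0.5171 0.4289 0.1608] 112
jar [  0.4932  -0.422    0.0555 181.       0.0008] 0.06066686048580161 218
nose [0.4589 0.2955 0.0399] ((459.6466369628906, 299.10858154296875), (99.24017333984375, 103.88124084472656), 66.27994537353516)
grip 41 [0.4276 0.2882 0.0631] ((428.1333923339844, 289.2225341796875), (26.048616409301758, 13.080479621887207), 62.97065734863281)
cup 171 [0.613  0.0776 0.0201] [0.6998 0.1422 0.0645] [0.6649 0.1138 0.044 ]
lemon 327 [ 0.6259 -0.1098  0.0217] [ 0.6793 -0.0357  0.0623] [ 0.651  -0.0728  0.0453]
scene
lid 611 [0.4181 0.3314 0.155 ] [0.6155 0.5287 0.1774]
rim [  0.5168   0.4287   0.0938 208.       0.0016] 0.16828290660837708
knob [0.5171 0.4306 0.1614] 56
jar [  0.4942  -0.4226   0.0559 145.       0.001 ] 0.05983449438694466 207
nose [0.4558 0.294  0.0403] ((457.992919921875, 296.2744445800781), (99.51207733154297, 104.93102264404297), 67.10568237304688)
grip 35 [0.4266 0.2879 0.0636] ((427.56866455078125, 290.6224365234375), (31.295520782470703, 13.610219955444336), 67.24862670898438)
cup 182 [0.6107 0.0747 0.0202] [0.6999 0.1447 0.0697] [0.6635 0.113  0.0427]
lemon 239 [ 0.6251 -0.109   0.0206] [ 0.6825 -0.0376  0.0613] [ 0.6474 -0.0756  0.044 ]
```

```bash
python3 -m creep '[[[0.01,-0.005,0.005,0,0,0,0.06],[0.02,-0.011,0.005,0,0,0,0.06],[0.026,-0.014,0,0,0,0,0.06],[0.026,-0.014,0,0,0,0,0.06],[0.026,-0.014,0,0,0,0,0.06],[0.026,-0.014,0,0,0,0,0.06],[0.026,-0.014,0,0,0,0,0.06],[0.026,-0.014,0,0,0,0,0.06],[0.026,-0.014,0,0,0,0,0.06],[0.018,-0.011,0,0,0,0,0.06],[0.008,-0.005,0,0,0,0,0.06],[0,0,0,0,0,0,0.06]]]' 40
python3 - <<'E'
from h import *
s=bot.sense(); print(s["tool_pos"],s["orientation"],s["opening"],s["contact_force"],s["qpos"])
c,p=shot("wrist"); save(c,"w1")
o=np.array([.517,.429])
d=np.hypot(p[...,0]-o[0],p[...,1]-o[1])
k=(d<.03)&(p[...,2]>.154)&(p[...,2]<.168); print("knob",circ(p[k]),p[k].mean(0),k.sum())
k=(d<.12)&(p[...,2]>.163)&(p[...,2]<.175); print("rim",k.sum()); print(circ(p[k]) if k.sum()>9 else 0)
E
```

```text
time_s: 1.3
tool_pos: [0.5209, 0.4258, 0.2413]
orientation: [-180.0, 0.1, 153.1]
contact_force: [0.5, -0.4, 0.5]
opening: 0.0599
gripper_force: 0.0
[0.5209 0.4258 0.2413] [-179.9694    0.1369  153.1108] 0.05990496053652155 [ 0.4772 -0.3808  0.5355] [-37.0827  42.8769 -12.2269  79.8316   9.914   58.3221  11.7622]
knob [   0.5166    0.429     0.014  1236.        0.0018] [0.5162 0.4292 0.161 ] 1933
rim 9012
[   0.5166    0.429     0.0926 7671.        0.0014]
```

View pics/w1.png

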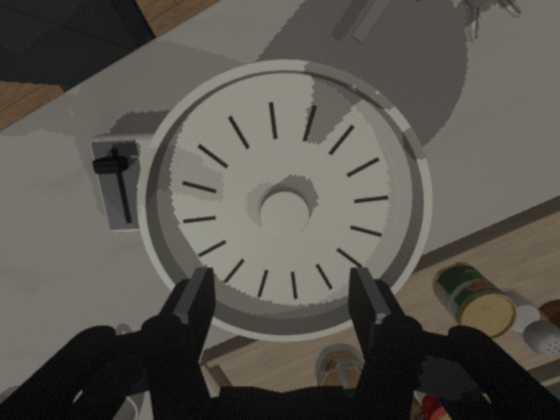

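```bash
python3 -m creep '[[[0,0,0,0,0,0,0.06],[0,0,-0.008,0,0,0,0.06],[0,0,-0.016,0,0,0,0.06],[0,0,-0.02,0,0,0,0.06],[0,0,-0.02,0,0,0,0.06],[0,0,-0.01,0,0,0,0.06],[0,0,-0.006,0,0,0,0.06],[0,0,0,0,0,0,0.06],[0,0,0,0,0,0,0.06]]]'
```

```text
time_s: 2.1
tool_pos: [0.5174, 0.4297, 0.1618]
orientation: [179.9, -0.0, 153.5]
contact_force: [-0.7, -0.5, 0.1]
opening: 0.0597
gripper_force: 0.0
```

```bash
python3 -m creep '[[[0,0,-0.005,0,0,0,0.06],[-0.0005,-0.0005,-0.004,0,0,0,0.05],[0,0,-0.001,0,0,0,0.04],[0,0,0,0,0,0,0.03],[0,0,0,0,0,0,0.025],[0,0,0,0,0,0,0.025],[0,0,0,0,0,0,0.025],[0,0,0,0,0,0,0.025]]]' 50;  python3 -m creep '[[[0,0,0.003,0,0,0,0.025],[0,0,0.006,0,0,0,0.025],[0,0,0.01,0,0,0,0.025],[0,0,0.01,0,0,0,0.025],[0,0,0.01,0,0,0,0.025],[0,0,0.006,0,0,0,0.025],[0,0,0,0,0,0,0.025],[0,0,0,0,0,0,0.025]]]'
```

```text
time_s: 2.77
tool_pos: [0.5171, 0.4286, 0.1516]
orientation: [180.0, 0.0, 153.4]
contact_force: [-0.1, -0.2, 1.0]
opening: 0.0313
gripper_force: 49.7
time_s: 3.43
tool_pos: [0.5173, 0.4287, 0.197]
orientation: [179.9, 0.0, 153.4]
contact_force: [0.6, 0.7, -2.1]
opening: 0.0313
gripper_force: 49.7
```

```bash
python3 -m creep '[[[-0.001,-0.008,0,0,0,0,0.025],[-0.001,-0.016,0,0,0,0,0.025],[-0.002,-0.024,0,0,0,0,0.025],[-0.002,-0.030,0,0,0,0,0.025],[-0.003,-0.034,0,0,0,0,0.025],[-0.003,-0.034,0,0,0,0,0.025],[-0.003,-0.034,0,0,0,0,0.025],[-0.003,-0.034,0,0,0,0,0.025],[-0.003,-0.034,0,0,0,0,0.025],[-0.003,-0.034,0,0,0,0,0.025],[-0.002,-0.022,0,0,0,0,0.025],[-0.001,-0.015,0,0,0,0,0.025]]]'; python3 -m creep '[[[0,0,-0.008,0,0,0,0.025],[0,0,-0.016,0,0,0,0.025],[0,0,-0.025,0,0,0,0.025],[0,0,-0.03,0,0,0,0.025],[0,0,-0.03,0,0,0,0.025],[0,0,-0.025,0,0,0,0.025],[0,0,-0.016,0,0,0,0.025],[0,0,-0.01,0,0,0,0.025],[0,0,-0.006,0,0,0,0.025],[0,0,0,0,0,0,0.025],[0,0,0,0,0,0,0.025]]]'
```

```text
time_s: 4.43
tool_pos: [0.4886, 0.1048, 0.1959]
orientation: [-179.8, -0.0, 153.2]
contact_force: [0.0, -0.1, -1.8]
opening: 0.0315
gripper_force: 49.9
time_s: 5.35
tool_pos: [0.4904, 0.1099, 0.0307]
orientation: [180.0, 0.0, 153.4]
contact_force: [-0.3, 0.2, -2.5]
opening: 0.0312
gripper_force: 49.9
```

Lower 16 mm more to just contact, release, rise.

```bash
python3 -m creep '[[[0,0,-0.006,0,0,0,0.025],[0,0,-0.005,0,0,0,0.025],[0,0,-0.003,0,0,0,0.025],[0,0,-0.002,0,0,0,0.025],[0,0,-0.001,0,0,0,0.025],[0,0,0,0,0,0,0.025]]]'; python3 -m creep '[[[0,0,0,0,0,0,0.04],[0,0,0,0,0,0,0.05],[0,0,0,0,0,0,0.055],[0,0,0.008,0,0,0,0.055],[0,0,0.016,0,0,0,0.055],[0,0,0.03,0,0,0,0.055],[0,0,0.04,0,0,0,0.055],[0,0,0.04,0,0,0,0.055],[0,0,0.04,0,0,0,0.055],[0,0,0.04,0,0,0,0.055],[0,0,0.015,0,0,0,0.055],[0,0,0,0,0,0,0.055]]]'
```

```text
time_s: 5.85
tool_pos: [0.4901, 0.1095, 0.0135]
orientation: [180.0, 0.0, 153.4]
contact_force: [-1.0, 0.6, -0.4]
opening: 0.0317
gripper_force: 50.3
time_s: 6.85
tool_pos: [0.4924, 0.1102, 0.2471]
orientation: [179.6, 0.4, 153.4]
contact_force: [0.6, -0.1, -0.5]
opening: 0.0544
gripper_force: 0.0
```

```bash
python3 - <<'E'
from h import *
c,p=shot("wrist")
m=sel(p,.37,.62,-.02,.25,.026,.036);print("lid rim",circ(p[m]),np.median(p[m][:,2]))
m=sel(p,.46,.52,.08,.14,.018,.026);print("lid knob",circ(p[m]),np.median(p[m][:,2]))
c,p=shot("top"); save(cv2.resize(c[170:300,60:260],(800,520),interpolation=cv2.INTER_CUBIC),"top1")
m=sel(p,.37,.62,-.02,.25,.024,.036);print("lid",circ(p[m]))
m=sel(p,.37,.66,.3,.56,.137,.150);print("tray3",circ(p[m]),np.median(p[m][:,2]))
# rounds: height ~.127 on tray(108): floor .117, round top .127
d=np.hypot(p[...,0]-.5168,p[...,1]-.429); m=(d<.088)&(d>.03)&(p[...,2]<.1345)&(p[...,2]>.1215)
n,l,st,ce=cv2.connectedComponentsWithStats(m.astype(np.uint8))
for i in range(1,n):
  if st[i,4]>8: q=p[l==i]; print(st[i,4],np.median(q,0),np.degrees(np.arctan2(*(q.mean(0)[:2]-[.5168,.429])[::-1])))
E
```

```text
lid rim [   0.4891    0.1093    0.0935 2834.        0.0013] 0.030180058901240772
lid knob [  0.4893   0.1086   0.0139 498.       0.0018] 0.02321915474701519
lid [  0.4889   0.1101   0.094  133.       0.0016]
tray3 [  0.5164   0.429    0.0933 387.       0.0013] 0.14336976858175743
154 [0.5298 0.3678 0.1271] -78.49665652506998
153 [0.4943 0.4812 0.1271] 114.1814801184287
```

View pics/top1.png

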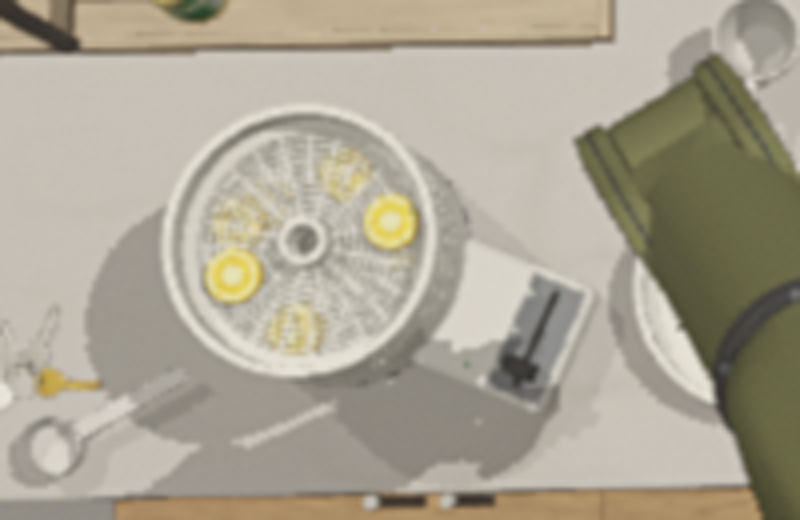

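```bash
python3 -m creep '[[[0.001,0.012,0,0,0,-0.06,0.048],[0.001,0.022,0,0,0,-0.1,0.048],[0.003,0.032,0,0,0,-0.1,0.048],[0.003,0.035,0,0,0,-0.1,0.048],[0.003,0.035,0,0,0,-0.1,0.048],[0.003,0.035,0,0,0,-0.1,0.048],[0.003,0.035,0,0,0,-0.1,0.048],[0.003,0.035,0,0,0,-0.1,0.048],[0.003,0.032,0,0,0,-0.032,0.048],[0.002,0.026,0,0,0,0,0.048],[0.001,0.013,0,0,0,0,0.048],[0,0.007,0,0,0,0,0.048]]]'; python3 -m creep '[[[0,0,-0.008,0,0,0,0.048],[0,0,-0.016,0,0,0,0.048],[0,0,-0.02,0,0,0,0.048],[0,0,-0.02,0,0,0,0.048],[0,0,-0.016,0,0,0,0.048],[0,0,-0.008,0,0,0,0.048],[0,0,-0.004,0,0,0,0.048],[0,0,0,0,0,0,0.048],[0,0,0,0,0,0,0.048]]]'
```

```text
time_s: 7.95
tool_pos: [0.514, 0.4308, 0.2394]
orientation: [-179.8, 0.0, 108.3]
contact_force: [0.2, -0.4, -0.8]
opening: 0.048
gripper_force: 0.0
time_s: 8.7
tool_pos: [0.5166, 0.4281, 0.1508]
orientation: [180.0, 0.0, 108.0]
contact_force: [-0.2, -0.8, 1.0]
opening: 0.048
gripper_force: 0.0
```

```bash
python3 -m creep '[[[0,0.0008,-0.008,0,0,0,0.048],[0,0,-0.01,0,0,0,0.048],[0,0,-0.008,0,0,0,0.048],[0,0,-0.004,0,0,0,0.048],[0,0,0,0,0,0,0.042],[0,0,0,0,0,0,0.036],[0,0,0,0,0,0,0.03],[0,0,0,0,0,0,0.025],[0,0,0,0,0,0,0.025],[0,0,0,0,0,0,0.025]]]' 50;  python3 -m creep '[[[0,0,0.002,0,0,0,0.025],[0,0,0.004,0,0,0,0.025],[0,0,0.006,0,0,0,0.025],[0,0,0.008,0,0,0,0.025],[0,0,0.008,0,0,0,0.025],[0,0,0.008,0,0,0,0.025],[0,0,0.008,0,0,0,0.025],[0,0,0.004,0,0,0,0.025],[0,0,0.002,0,0,0,0.025],[0,0,0,0,0,0,0.025]]]'
```

```text
time_s: 9.53
tool_pos: [0.5161, 0.4293, 0.1205]
orientation: [180.0, -0.0, 108.0]
contact_force: [-0.6, -0.3, -1.3]
opening: 0.0319
gripper_force: 49.7
time_s: 10.37
tool_pos: [0.5163, 0.4295, 0.171]
orientation: [179.9, -0.0, 108.0]
contact_force: [-0.3, 0.4, -2.0]
opening: 0.0321
gripper_force: 49.7
```

```bash
python3 -m creep '[[[0,-0.004,0,0,0,0,0.025],[-0.001,-0.009,0,0,0,0,0.025],[-0.001,-0.014,0,0,0,0,0.025],[-0.0015,-0.018,0,0,0,0,0.025],[-0.002,-0.022,0,0,0,0,0.025],[-0.002,-0.023,0,0,0,0,0.025],[-0.002,-0.023,0,0,0,0,0.025],[-0.002,-0.023,0,0,0,0,0.025],[-0.002,-0.023,0,0,0,0,0.025]]]'; python3 -m creep '[[[-0.002,-0.023,0,0,0,0,0.025],[-0.002,-0.023,0,0,0,0,0.025],[-0.002,-0.023,0,0,0,0,0.025],[-0.002,-0.023,0,0,0,0,0.025],[-0.002,-0.022,0,0,0,0,0.025],[-0.0015,-0.018,-0.003,0,0,0,0.025],[-0.001,-0.015,-0.007,0,0,0,0.025],[-0.0008,-0.0098,-0.01,0,0,0,0.025],[0,-0.004,-0.015,0,0,0,0.025],[0,0,-0.015,0,0,0,0.025],[0,0,-0.015,0,0,0,0.025],[0,0,-0.012,0,0,0,0.025]]]'; python3 -m creep '[[[0,0,-0.009,0,0,0,0.025],[0,0,-0.006,0,0,0,0.025],[0,0,-0.003,0,0,0,0.025],[0,0,-0.002,0,0,0,0.025],[0,0,0,0,0,0,0.025],[0,0,0,0,0,0,0.025],[0,0,0,0,0,0,0.025]]]'
```

```text
time_s: 11.12
tool_pos: [0.502, 0.2679, 0.17]
orientation: [-179.9, 0.0, 108.0]
contact_force: [-0.8, -0.2, -1.6]
opening: 0.032
gripper_force: 49.8
time_s: 12.12
tool_pos: [0.4886, 0.1083, 0.0924]
orientation: [-179.9, 0.0, 108.0]
contact_force: [0.8, -0.5, -1.3]
opening: 0.0316
gripper_force: 49.8
time_s: 12.7
tool_pos: [0.4896, 0.1096, 0.0738]
orientation: [179.9, 0.0, 108.0]
contact_force: [0.8, 0.5, -1.8]
opening: 0.032
gripper_force: 49.8
```

```bash
python3 -m creep '[[[0,0,-0.005,0,0,0,0.025],[0,0,-0.008,0,0,0,0.025],[0,0,-0.007,0,0,0,0.025],[0,0,-0.005,0,0,0,0.025],[0,0,-0.004,0,0,0,0.025],[0,0,-0.003,0,0,0,0.025],[0,0,-0.002,0,0,0,0.025],[0,0,-0.002,0,0,0,0.025],[0,0,-0.001,0,0,0,0.025],[0,0,0,0,0,0,0.025],[0,0,0,0,0,0,0.025]]]'
```

```text
time_s: 13.62
tool_pos: [0.4894, 0.1095, 0.0364]
orientation: [180.0, 0.0, 108.1]
contact_force: [-0.0, 0.1, -1.9]
opening: 0.032
gripper_force: 49.8
```

```bash
python3 -m creep '[[[0,0,-0.001,0,0,0,0.025],[0,0,0,0,0,0,0.035],[0,0,0,0,0,0,0.042],[0,0,0,0,0,0,0.048],[0,0,0.006,0,0,0,0.048],[0,0,0.014,0,0,0,0.048],[0,0,0.024,0,0,0,0.048],[0,0,0.036,0,0,0,0.048],[0,0,0.036,0,0,0,0.048],[0,0,0.036,0,0,0,0.048],[0,0,0.036,0,0,0,0.048],[0,0,0.02,0,0,0,0.048]]]'
python3 - <<'E'
from h import *
c,p=shot("wrist"); save(c,"w2")
m=sel(p,.37,.62,-.02,.25,.055,.065);print("toptray rim",circ(p[m]),np.median(p[m][:,2]))
for f in range(4):
  a=np.degrees(np.arctan2(p[...,1]-.1095,p[...,0]-.4895)); k=m&(a>-180+90*f)&(a<-90+90*f); print(k.sum(),np.median(p[k][:,2]) if k.sum() else 0)
m=sel(p,.40,.58,.02,.2,.038,.049)
n,l,st,ce=cv2.connectedComponentsWithStats(m.astype(np.uint8))
for i in range(1,n):
  if st[i,4]>150: q=p[l==i]; print(st[i,4],np.median(q,0))
c,p=shot("top")
m=sel(p,.37,.66,.3,.56,.108,.120);print("tray2",circ(p[m]),np.median(p[m][:,2]))
d=np.hypot(p[...,0]-.5166,p[...,1]-.429); m=(d<.088)&(d>.03)&(p[...,2]<.104)&(p[...,2]>.0915)
n,l,st,ce=cv2.connectedComponentsWithStats(m.astype(np.uint8))
for i in range(1,n):
  if st[i,4]>8: q=p[l==i]; print(st[i,4],np.median(q,0),np.degrees(np.arctan2(*(q.mean(0)[:2]-[.5166,.429])[::-1])))
q=p[sel(p,.3,.6,-.6,-.2,.052,.075)];print("jar",circ(q))
E
```

```text
time_s: 14.62
tool_pos: [0.4905, 0.1098, 0.2476]
orientation: [179.7, 0.0, 108.0]
contact_force: [1.4, 0.4, 0.4]
opening: 0.048
gripper_force: 0.0
toptray rim [   0.4891    0.1097    0.0931 4013.        0.0015] 0.06011951713308061
1051 0.060068159494503115
993 0.060070076284433976
1122 0.060119386659519936
1180 0.060192116836002355
233 [0.567  0.156  0.0436]
1332 [0.4662 0.1612 0.0434]
350 [0.4276 0.0422 0.0437]
444 [0.5559 0.0472 0.0439]
1019 [0.5023 0.0498 0.0434]
tray2 [  0.5167   0.4289   0.0932 363.       0.0014] 0.11355472494271257
142 [0.5703 0.4105 0.0969] -18.629614649550557
142 [0.5357 0.4887 0.0973] 72.53706379039909
145 [0.4561 0.4451 0.0973] 165.1110826951802
jar [  0.4935  -0.4224   0.0556 177.       0.0007]
```

View pics/w2.png

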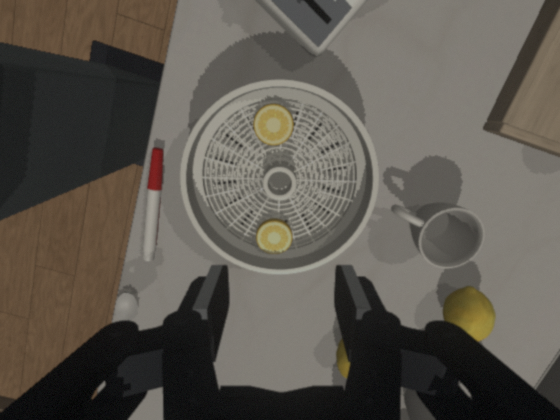

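```bash
python3 -m creep '[[[0.001,0.012,0,0,0,0.05,0.048],[0.001,0.022,0,0,0,0.1,0.048],[0.003,0.032,0,0,0,0.007,0.048],[0.003,0.035,0,0,0,0,0.048],[0.003,0.035,0,0,0,0,0.048],[0.003,0.035,0,0,0,0,0.048],[0.003,0.035,0,0,0,0,0.048],[0.003,0.035,0,0,0,0,0.048],[0.003,0.032,0,0,0,0,0.048],[0.003,0.026,0,0,0,0,0.048],[0.001,0.013,0,0,0,0,0.048],[0,0.007,0,0,0,0,0.048]]]'; python3 -m creep '[[[0,0,-0.008,0,0,0,0.048],[0,0,-0.016,0,0,0,0.048],[0,0,-0.025,0,0,0,0.048],[0,0,-0.025,0,0,0,0.048],[0,0,-0.02,0,0,0,0.048],[0,0,-0.016,0,0,0,0.048],[0,0,-0.008,0,0,0,0.048],[0,0,-0.004,0,0,0,0.048],[0,0,0,0,0,0,0.048],[0,0,0,0,0,0,0.048]]]'
python3 - <<'E'
from h import *
c,p=shot("wrist"); save(c,"w3")
E
```

```text
time_s: 15.72
tool_pos: [0.5138, 0.432, 0.2407]
orientation: [-179.8, -0.1, 117.4]
contact_force: [0.4, -0.6, -0.4]
opening: 0.0479
gripper_force: 0.0
time_s: 16.55
tool_pos: [0.5168, 0.4283, 0.1219]
orientation: [179.9, 0.0, 117.0]
contact_force: [-0.4, -0.7, 0.4]
opening: 0.048
gripper_force: 0.0
```

View pics/w3.png

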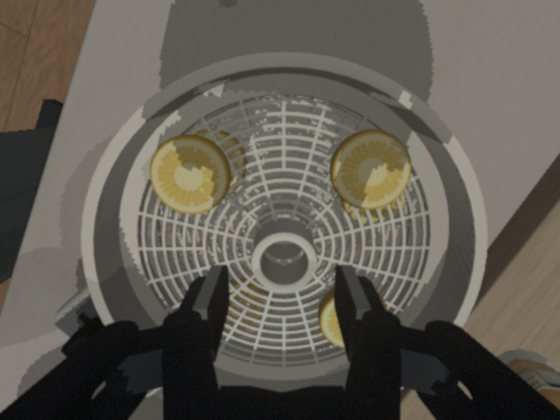

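```bash
python3 -m creep '[[[0,0.0006,-0.008,0,0,0,0.048],[0,0,-0.01,0,0,0,0.048],[0,0,-0.008,0,0,0,0.048],[0,0,-0.005,0,0,0,0.048],[0,0,0,0,0,0,0.042],[0,0,0,0,0,0,0.036],[0,0,0,0,0,0,0.03],[0,0,0,0,0,0,0.025],[0,0,0,0,0,0,0.025],[0,0,0,0,0,0,0.025]]]' 50;  python3 -m creep '[[[0,0,0.002,0,0,0,0.025],[0,0,0.004,0,0,0,0.025],[0,0,0.006,0,0,0,0.025],[0,0,0.008,0,0,0,0.025],[0,0,0.01,0,0,0,0.025],[0,0,0.01,0,0,0,0.025],[0,0,0.01,0,0,0,0.025],[0,0,0.006,0,0,0,0.025],[0,0,0.004,0,0,0,0.025],[0,0,0.002,0,0,0,0.025],[0,0,0,0,0,0,0.025]]]'
```

```text
time_s: 17.43
tool_pos: [0.5162, 0.429, 0.0903]
orientation: [-180.0, 0.0, 117.0]
contact_force: [-0.4, 0.3, -2.1]
opening: 0.032
gripper_force: 49.8
time_s: 18.35
tool_pos: [0.5164, 0.4292, 0.1527]
orientation: [180.0, -0.0, 117.0]
contact_force: [0.4, -0.2, -2.0]
opening: 0.0315
gripper_force: 49.8
```

```bash
python3 -m creep '[[[0,-0.004,0,0,0,0,0.025],[-0.001,-0.009,0,0,0,0,0.025],[-0.001,-0.014,0,0,0,0,0.025],[-0.001,-0.018,0,0,0,0,0.025],[-0.001,-0.022,0,0,0,0,0.025],[-0.001,-0.026,0,0,0,0,0.025],[-0.001,-0.028,0,0,0,0,0.025],[-0.001,-0.028,0,0,0,0,0.025],[-0.001,-0.028,0,0,0,0,0.025],[-0.001,-0.028,0,0,0,0,0.025],[-0.001,-0.028,0,0,0,0,0.025],[-0.001,-0.028,0,0,0,0,0.025]]]'; python3 -m creep '[[[-0.001,-0.028,0,0,0,0,0.025],[-0.001,-0.028,0,0,0,0,0.025],[-0.001,-0.028,0,0,0,0,0.025],[-0.001,-0.028,0,0,0,0,0.025],[-0.001,-0.028,0,0,0,0,0.025],[-0.001,-0.028,0,0,0,0,0.025],[-0.001,-0.027,0,0,0,0,0.025],[-0.002,-0.026,0,0,0,0,0.025],[-0.002,-0.022,0,0,0,0,0.025],[-0.002,-0.018,0,0,0,0,0.025],[-0.001,-0.014,0,0,0,0,0.025],[-0.001,-0.009,0,0,0,0,0.025]]]'; python3 -m creep '[[[0,-0.004,0,0,0,0,0.025],[0,0,-0.005,0,0,0,0.025],[0,0,-0.01,0,0,0,0.025],[0,0,-0.015,0,0,0,0.025],[0,0,-0.02,0,0,0,0.025],[0,0,-0.02,0,0,0,0.025],[0,0,-0.018,0,0,0,0.025],[0,0,-0.014,0,0,0,0.025],[0,0,-0.01,0,0,0,0.025],[0,0,-0.006,0,0,0,0.025],[0,0,0,0,0,0,0.025],[0,0,0,0,0,0,0.025]]]'
```

```text
time_s: 19.35
tool_pos: [0.5046, 0.1656, 0.1521]
orientation: [-179.9, 0.0, 117.0]
contact_force: [0.7, -0.4, -1.9]
opening: 0.0319
gripper_force: 49.8
time_s: 20.35
tool_pos: [0.489, -0.1189, 0.1521]
orientation: [-179.9, 0.0, 116.8]
contact_force: [1.0, -0.4, -2.5]
opening: 0.0317
gripper_force: 49.8
time_s: 21.35
tool_pos: [0.4905, -0.1194, 0.0344]
orientation: [180.0, -0.0, 117.1]
contact_force: [-0.1, -0.2, -3.0]
opening: 0.0318
gripper_force: 49.9
```

```bash
python3 -m creep '[[[0,0,-0.006,0,0,0,0.025],[0,0,-0.006,0,0,0,0.025],[0,0,-0.005,0,0,0,0.025],[0,0,-0.003,0,0,0,0.025],[0,0,-0.002,0,0,0,0.025],[0,0,-0.001,0,0,0,0.025],[0,0,0,0,0,0,0.025],[0,0,0,0,0,0,0.034],[0,0,0,0,0,0,0.042],[0,0,0,0,0,0,0.048]]]'; python3 -m creep '[[[0,0,0.006,0,0,0,0.048],[0,0,0.014,0,0,0,0.048],[0,0,0.024,0,0,0,0.048],[0,0,0.036,0,0,0,0.048],[0,0,0.036,0,0,0,0.048],[0,0,0.036,0,0,0,0.055],[0,0,0.030,0,0,0,0.055],[0,0,0.02,0,0,0,0.055],[0,0,0.008,0,0,0,0.055],[0,0,0,0,0,0,0.055],[0,0,0,0,0,0,0.055]]]'
cat > rounds.py <<'E'
from h import *
s=bot.sense(); print(s["tool_pos"],s["orientation"])
c,p=shot("wrist"); save(c,"w_%d"%(s["time_s"]*10))
m=sel(p,.36,.62,-.25,.01,.031,.041);o=circ(p[m]);print("rim",o)
# yellow colour + height
hsv=cv2.cvtColor(c,cv2.COLOR_RGB2HSV); y=(hsv[...,1]>90)&(hsv[...,0]>15)&(hsv[...,0]<35)
d=np.hypot(p[...,0]-o[0],p[...,1]-o[1])
m=(d<.09)&(d>.03)&(p[...,2]>.015)&(p[...,2]<.025)
m=cv2.morphologyEx(m.astype(np.uint8),cv2.MORPH_OPEN,np.ones((9,9)))
n,l,st,ce=cv2.connectedComponentsWithStats(m)
for i in range(1,n):
  if st[i,4]>300: q=p[l==i]; print(st[i,4],ce[i],circ(cv2.convexHull((q[:,:2]).astype(np.float32))[:,0]),np.median(q[:,2]),"yel",y[l==i].mean(),"r",np.hypot(*(q.mean(0)[:2]-o[:2])),"ang",np.degrees(np.arctan2(*(q.mean(0)[:2]-o[:2])[::-1])))
c,p=shot("top"); q=p[sel(p,.3,.6,-.6,-.22,.052,.075)];print("jar",circ(q))
E
python3 rounds.py
```

```text
time_s: 22.18
tool_pos: [0.4906, -0.1199, 0.0114]
orientation: [180.0, 0.0, 117.0]
contact_force: [0.8, -0.2, 0.2]
opening: 0.0478
gripper_force: 0.0
time_s: 23.1
tool_pos: [0.4898, -0.12, 0.2209]
orientation: [-180.0, -0.0, 117.0]
contact_force: [-0.2, -0.2, -0.6]
opening: 0.0554
gripper_force: 0.0
[ 0.4898 -0.12    0.2209] [-179.964    -0.015   117.0343]
rim [   0.4898   -0.1204    0.0931 4068.        0.0015]
1208 [325.5927 137.0364] [ 0.5078 -0.0613  0.0195 33.      0.0002] 0.01933326326674588 yel 0.6399006622516556 r 0.06164364522146034 ang 73.28586223625878
1297 [234.5374 139.3454] [ 0.4293 -0.1042  0.0195 43.      0.0001] 0.019310346171381776 yel 0.638396299151889 r 0.062852951183526 ang 164.67023719772519
934 [320.803  219.2077] [ 0.5439 -0.1383  0.0193 27.      0.0003] 0.01945417861676653 yel 0.6102783725910065 r 0.05735969869644148 ang -17.56460731306892
jar [  0.439   -0.4161   0.0555 188.       0.001 ]
```

```bash
python3 -m creep '[[[-0.005,0.001,0,0,0,0.1,0.052],[-0.01,0.002,-0.02,0,0,0.12,0.052],[-0.01,0.003,-0.03,0,0,0.12,0.052],[-0.01,0.003,-0.03,0,0,0.12,0.052],[-0.01,0.003,-0.03,0,0,0.12,0.052],[-0.01,0.003,-0.02,0,0,0.12,0.052],[-0.0055,0.0008,-0.02,0,0,0.12,0.052],[0,0,-0.01,0,0,0,0.052],[0,0,0,0,0,0,0.052],[0,0,0,0,0,0,0.052]]]' 25
```

```text
time_s: 24.03
tool_pos: [0.4288, -0.1037, 0.0602]
orientation: [-180.0, -0.2, 164.0]
contact_force: [0.5, -0.6, -0.4]
opening: 0.0522
gripper_force: 0.0
```

```bash
python3 -m creep '[[[0.0004,-0.0005,-0.01,0,0,0,0.052],[0,0,-0.016,0,0,0,0.052],[0,0,-0.012,0,0,0,0.052],[0,0,-0.008,0,0,0,0.052],[0,0,-0.004,0,0,0,0.052],[0,0,-0.0006,0,0,0,0.052],[0,0,0,0,0,0,0.046],[0,0,0,0,0,0,0.038],[0,0,0,0,0,0,0.034],[0,0,0,0,0,0,0.034],[0,0,0,0,0,0,0.034]]]'; python3 -m creep '[[[0,0,0.004,0,0,0,0.034],[0,0,0.01,0,0,0,0.034],[0,0,0.02,0,0,0,0.034],[0,0,0.025,0,0,0,0.034],[0,0,0.025,0,0,0,0.034],[0,0,0.025,0,0,0,0.034],[0,0,0.012,0,0,0,0.034],[0,0,0.005,0,0,0,0.034]]]'
```

```text
time_s: 24.95
tool_pos: [0.4325, -0.1053, 0.0183]
orientation: [-180.0, -0.1, 164.0]
contact_force: [-0.4, 0.2, 5.6]
opening: 0.034
gripper_force: 2.2
time_s: 25.62
tool_pos: [0.4324, -0.1057, 0.1456]
orientation: [-180.0, -0.0, 164.0]
contact_force: [0.8, -0.3, -0.4]
opening: 0.0341
gripper_force: 0.0
```

```bash
python3 - <<'E'
from h import *
print(bot.sense()["qpos"])
E
python3 rounds.py
```

```text
[ 30.2535  39.0482 -35.8005 123.8515  45.6601  31.0645  33.7217]
[ 0.4324 -0.1057  0.1456] [-179.9621   -0.0139  163.968 ]
rim [   0.4885   -0.1207    0.093  4258.        0.0013]
1669 [283.4919 196.4751] [ 0.4284 -0.1042  0.0195 33.      0.0002] 0.019433691719119656 yel 0.6428999400838825 r 0.06328417494453452 ang 164.52095245137463
1028 [358.7023 265.1372] [ 0.5058 -0.0593  0.0177 25.      0.0008] 0.019422999245442357 yel 0.6352140077821011 r 0.06409232174655272 ang 76.02582168177173
1276 [281.2328 322.7986] [ 0.5429 -0.1388  0.0195 35.      0.0001] 0.01952711370117849 yel 0.6959247648902821 r 0.055742867069966034 ang -18.62458116148608
jar [  0.439   -0.4163   0.0555 168.       0.0009]
```

```bash
python3 -m creep '[[[0.008,-0.002,0,0,0,0,0.052],[0.015,-0.005,0,0,0,0,0.052],[0.02,-0.006,0,0,0,0,0.052],[0.025,-0.007,-0.01,0,0,0,0.052],[0.02,-0.006,-0.02,0,0,0,0.052],[0.015,-0.005,-0.03,0,0,0,0.052],[0.008,-0.002,-0.025,0,0,0,0.052],[0,0,-0.01,0,0,0,0.052],[0,0,0,0,0,0,0.052],[0,0,0,0,0,0,0.052]]]' 25
```

```text
time_s: 26.55
tool_pos: [0.5418, -0.1377, 0.0482]
orientation: [-179.9, -0.3, 164.1]
contact_force: [-0.2, -0.6, 0.3]
opening: 0.0522
gripper_force: 0.0
```

```bash
python3 -m creep '[[[0.0015,-0.0009,-0.008,0,0,0,0.052],[0,0,-0.012,0,0,0,0.052],[0,0,-0.008,0,0,0,0.052],[0,0,-0.006,0,0,0,0.052],[0,0,-0.004,0,0,0,0.052],[0,0,0,0,0,0,0.052],[0,0,0,0,0,0,0.052]]]'; python3 -c "
from station import bot; print(bot.sense()['qpos'])"
```

```text
time_s: 27.13
tool_pos: [0.5443, -0.1392, 0.0107]
orientation: [-179.9, -0.2, 164.0]
contact_force: [0.3, -0.4, 0.7]
opening: 0.0524
gripper_force: 0.0
[ 25.98896133  57.00602087 -28.40003655 107.35161839  52.84342912
  30.08348419  34.75293475]
```

```bash
python3 -m creep '[[[-0.0005,0.0004,-0.001,0,0,0,0.052],[0,0,0,0,0,0,0.046],[0,0,0,0,0,0,0.038],[0,0,0,0,0,0,0.034],[0,0,0,0,0,0,0.034],[0,0,0,0,0,0,0.034]]]' 30; python3 -m creep '[[[0,0,0.004,0,0,0,0.034],[0,0,0.01,0,0,0,0.034],[0,0,0.02,0,0,0,0.034],[0,0,0.03,0,0,0,0.034],[0,0,0.03,0,0,0,0.034],[0,0,0.03,0,0,0,0.034],[0,0,0.02,0,0,0,0.034],[0,0,0.01,0,0,0,0.034]]]'
```

```text
time_s: 27.63
tool_pos: [0.5441, -0.1388, 0.0103]
orientation: [-179.9, -0.1, 164.0]
contact_force: [-0.9, 0.5, 5.4]
opening: 0.0384
gripper_force: 30.0
time_s: 28.3
tool_pos: [0.5454, -0.1388, 0.1672]
orientation: [-180.0, 0.1, 164.0]
contact_force: [0.8, 0.6, 0.7]
opening: 0.0383
gripper_force: 30.2
```

```bash
python3 -m creep '[[[-0.004,-0.01,0,0,0,0,0.034],[-0.008,-0.02,0,0,0,0,0.034],[-0.012,-0.03,0,0,0,0,0.034],[-0.014,-0.038,0,0,0,0,0.034],[-0.015,-0.04,0,0,0,0,0.034],[-0.015,-0.04,0,0,0,0,0.034],[-0.014,-0.038,0,0,0,0,0.034],[-0.012,-0.03,0,0,0,0,0.034],[-0.008,-0.02,0,0,0,0,0.034],[-0.004,-0.011,0,0,0,0,0.034],[0,0,0,0,0,0,0.034],[0,0,0,0,0,0,0.034]]]'; python3 - <<'E'
from h import *
print(bot.sense()["tool_pos"])
c,p=shot("wrist"); q=p[sel(p,.3,.6,-.6,-.25,.056,.068)];print("jar",circ(q),np.median(q[:,2])); save(c,"w4")
E
```

```text
time_s: 29.3
tool_pos: [0.4384, -0.4129, 0.1629]
orientation: [180.0, -0.2, 164.0]
contact_force: [0.5, 1.0, 0.8]
opening: 0.0383
gripper_force: 30.2
[ 0.4384 -0.4129  0.1629]
jar [   0.439    -0.4187    0.055  2072.        0.0009] 0.061991471979956574
```

View pics/w4.png

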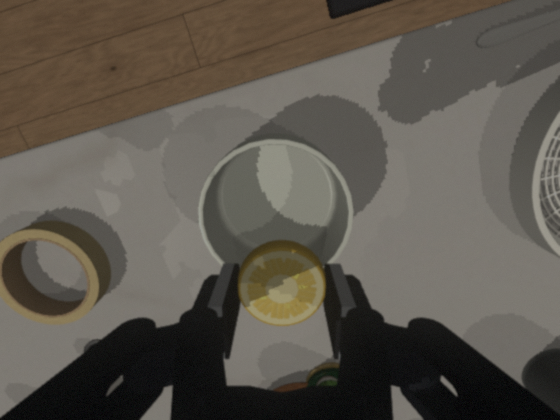

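```bash
python3 -m creep '[[[0,-0.001,-0.015,0,0,0,0.034],[0,0,-0.03,0,0,0,0.034],[0,0,-0.03,0,0,0,0.034],[0,0,-0.025,0,0,0,0.034],[0,0,-0.015,0,0,0,0.034],[0,0,-0.01,0,0,0,0.034],[0,0,0,0,0,0,0.034],[0,0,0,0,0,0,0.044],[0,0,0,0,0,0,0.05],[0,0,0,0,0,0,0.05]]]'; python3 -m creep '[[[0,0,0.01,0,0,0,0.05],[0,0,0.02,0,0,0,0.05],[0,0,0.03,0,0,0,0.05],[0,0,0.035,0,0,0,0.05],[0,0,0.03,0,0,0,0.05],[0,0,0.02,0,0,0,0.05],[0,0,0.01,0,0,0,0.05]]]'
```

```text
time_s: 30.18
tool_pos: [0.4397, -0.4153, 0.0403]
orientation: [-179.9, -0.0, 164.0]
contact_force: [0.5, -0.3, 0.3]
opening: 0.0498
gripper_force: 0.0
time_s: 30.77
tool_pos: [0.4404, -0.4155, 0.1985]
orientation: [-179.8, 0.2, 164.0]
contact_force: [1.1, 0.3, -0.1]
opening: 0.0501
gripper_force: 0.0
```

```bash
python3 -m creep '[[[0.002,0.01,0,0,0,-0.1,0.05],[0.004,0.02,0,0,0,-0.124,0.052],[0.006,0.03,0,0,0,-0.124,0.052],[0.007,0.036,0,0,0,-0.124,0.052],[0.007,0.036,0,0,0,-0.124,0.052],[0.007,0.036,0,0,0,-0.124,0.052],[0.007,0.036,0,0,0,-0.124,0.052],[0.007,0.036,0,0,0,-0.124,0.052],[0.007,0.036,0,0,0,-0.124,0.052],[0.006,0.034,0,0,0,-0.124,0.052],[0.004,0.024,0,0,0,-0.124,0.052],[0.002,0.014,0,0,0,-0.124,0.052]]]'; python3 -m creep '[[[0.001,0.007,-0.01,0,0,-0.124,0.052],[0,0,-0.02,0,0,0,0.052],[0,0,-0.03,0,0,0,0.052],[0,0,-0.02,0,0,0,0.052],[0,0,-0.01,0,0,0,0.052],[0,0,0,0,0,0,0.052],[0,0,0,0,0,0,0.052]]]'; sed -i 's/st\[i,4\]>300/st[i,4]>250/' rounds.py; python3 rounds.py; python3 -c "
from station import bot; print(bot.sense()['qpos'])"
```

```text
time_s: 31.77
tool_pos: [0.5051, -0.0623, 0.1942]
orientation: [-180.0, -0.3, 80.1]
contact_force: [-0.2, -0.0, 0.6]
opening: 0.0519
gripper_force: 0.0
time_s: 32.35
tool_pos: [0.5057, -0.0598, 0.104]
orientation: [-179.9, -0.2, 73.0]
contact_force: [-0.0, 0.2, 0.8]
opening: 0.0518
gripper_force: 0.0
[ 0.5057 -0.0598  0.104 ] [-179.9232   -0.1662   73.0442]
rim [   0.4908   -0.1188    0.0925 4349.        0.0015]
2388 [285.6286 217.6039] [ 0.5085 -0.061   0.0197 33.      0.0001] 0.019429857244349126 yel 0.6273031825795645 r 0.061424733507300266 ang 72.95085747225166
jar [  0.4387  -0.4159   0.0555 183.       0.0009]
[  8.5105311   42.97896133 -11.13587207 115.66903851  19.2620745
  22.93702625 -34.48311374]
```

```bash
python3 -m creep '[[[0.0022,-0.0013,-0.015,0,0,0,0.052],[0,0,-0.025,0,0,0,0.052],[0,0,-0.022,0,0,0,0.052],[0,0,-0.015,0,0,0,0.052],[0,0,-0.01,0,0,0,0.052],[0,0,-0.005,0,0,0,0.052],[0,0,-0.002,0,0,0,0.052],[0,0,0,0,0,0,0.052],[0,0,0,0,0,0,0.052]]]' 30
```

```text
time_s: 33.2
tool_pos: [0.5085, -0.0613, 0.0106]
orientation: [180.0, -0.2, 73.0]
contact_force: [0.9, -0.4, 0.4]
opening: 0.0517
gripper_force: 0.0
```

```bash
python3 -m creep '[[[0,0,-0.0005,0,0,0,0.046],[0,0,0,0,0,0,0.038],[0,0,0,0,0,0,0.034],[0,0,0,0,0,0,0.034],[0,0,0,0,0,0,0.034]]]' 30; python3 -m creep '[[[0,0,0.004,0,0,0,0.034],[0,0,0.01,0,0,0,0.034],[0,0,0.02,0,0,0,0.034],[0,0,0.03,0,0,0,0.034],[0,0,0.03,0,0,0,0.034],[0,0,0.03,0,0,0,0.034],[0,0,0.02,0,0,0,0.034],[0,0,0.01,0,0,0,0.034]]]'
```

```text
time_s: 33.62
tool_pos: [0.5084, -0.0613, 0.0103]
orientation: [180.0, -0.2, 73.0]
contact_force: [-0.1, -0.1, 5.6]
opening: 0.0382
gripper_force: 29.5
time_s: 34.28
tool_pos: [0.509, -0.0614, 0.167]
orientation: [179.8, -0.2, 73.0]
contact_force: [-0.4, 0.5, -0.1]
opening: 0.0382
gripper_force: 30.2
```

```bash
python3 -m creep '[[[-0.002,-0.012,0,0,0,0,0.034],[-0.004,-0.022,0,0,0,0,0.034],[-0.006,-0.03,0,0,0,0,0.034],[-0.008,-0.038,0,0,0,0,0.034],[-0.008,-0.04,0,0,0,0,0.034],[-0.008,-0.04,0,0,0,0,0.034],[-0.008,-0.04,0,0,0,0,0.034],[-0.008,-0.04,0,0,0,0,0.034],[-0.007,-0.036,0,0,0,0,0.034],[-0.005,-0.029,0,0,0,0,0.034],[-0.004,-0.018,0,0,0,0,0.034],[-0.0015,-0.01,0,0,0,0,0.034]]]'; python3 -m creep '[[[0,0,-0.015,0,0,0,0.034],[0,0,-0.03,0,0,0,0.034],[0,0,-0.03,0,0,0,0.034],[0,0,-0.025,0,0,0,0.034],[0,0,-0.014,0,0,0,0.034],[0,0,-0.006,0,0,0,0.034],[0,0,0,0,0,0,0.034],[0,0,0,0,0,0,0.044],[0,0,0,0,0,0,0.05],[0,0,0,0,0,0,0.05]]]'; python3 -m creep '[[[0,0,0.01,0,0,0,0.05],[0,0,0.02,0,0,0,0.05],[0,0,0.03,0,0,0,0.05],[0,0,0.035,0,0,0,0.05],[0,0,0.03,0,0,0,0.05],[0,0,0.02,0,0,0,0.05],[0,0,0.01,0,0,0,0.05]]]'
```

```text
time_s: 35.28
tool_pos: [0.436, -0.42, 0.1639]
orientation: [-179.9, -0.0, 72.7]
contact_force: [0.3, -0.2, -0.3]
opening: 0.0383
gripper_force: 30.2
time_s: 36.12
tool_pos: [0.4392, -0.4167, 0.0448]
orientation: [179.9, -0.1, 73.0]
contact_force: [0.8, -1.2, -0.4]
opening: 0.0502
gripper_force: 0.0
time_s: 36.7
tool_pos: [0.4399, -0.4172, 0.203]
orientation: [179.7, -0.0, 73.0]
contact_force: [0.3, -0.8, 0.1]
opening: 0.0502
gripper_force: 0.0
```

```bash
python3 -m creep '[[[0.002,0.01,0,0,0,0.1,0.048],[0.003,0.02,0,0,0,0.124,0.048],[0.005,0.028,0,0,0,0.124,0.048],[0.005,0.03,0,0,0,0.124,0.048],[0.005,0.03,0,0,0,0.124,0.048],[0.005,0.03,0,0,0,0.124,0.048],[0.005,0.03,0,0,0,0.124,0.048],[0.005,0.03,0,0,0,0.124,0.048],[0.005,0.03,0,0,0,0.124,0.048],[0.005,0.028,0,0,0,0.124,0.048],[0.004,0.02,0,0,0,0.124,0.048],[0.002,0.011,0,0,0,0.124,0.048]]]'; python3 -m creep '[[[0,0,-0.015,0,0,0.124,0.048],[0,0,-0.03,0,0,0,0.048],[0,0,-0.035,0,0,0,0.048],[0,0,-0.035,0,0,0,0.048],[0,0,-0.02,0,0,0,0.048],[0,0,-0.01,0,0,0,0.048],[0,0,-0.005,0,0,0,0.048],[0,0,0,0,0,0,0.048],[0,0,0,0,0,0,0.048]]]'
```

```text
time_s: 37.7
tool_pos: [0.4897, -0.1157, 0.1989]
orientation: [180.0, -0.1, 157.5]
contact_force: [-0.2, 0.7, 0.3]
opening: 0.0479
gripper_force: 0.0
time_s: 38.45
tool_pos: [0.4896, -0.1192, 0.0488]
orientation: [-179.9, -0.1, 164.0]
contact_force: [0.9, 0.3, 0.9]
opening: 0.048
gripper_force: 0.0
```

```bash
python3 -m creep '[[[0.0004,-0.0003,-0.01,0,0,0,0.048],[0,0,-0.012,0,0,0,0.048],[0,0,-0.008,0,0,0,0.048],[0,0,-0.006,0,0,0,0.048],[0,0,0,0,0,0,0.042],[0,0,0,0,0,0,0.036],[0,0,0,0,0,0,0.03],[0,0,0,0,0,0,0.025],[0,0,0,0,0,0,0.025],[0,0,0.002,0,0,0,0.025],[0,0,0.004,0,0,0,0.025],[0,0,0.004,0,0,0,0.025]]]' 50; python3 -m creep '[[[0,0,0,0,0,-0.03,0.025],[0,0,0,0,0,-0.06,0.025],[0,0,0,0,0,-0.09,0.025],[0,0,0,0,0,-0.12,0.025],[0,0,0,0,0,-0.12,0.025],[0,0,0,0,0,-0.12,0.025],[0,0,0,0,0,-0.12,0.025],[0,0,0,0,0,-0.12,0.025],[0,0,0,0,0,-0.12,0.025],[0,0,0,0,0,-0.12,0.025],[0,0,0,0,0,-0.12,0.025],[0,0,0,0,0,-0.12,0.025]]]'; python3 -m creep '[[[0,0,0,0,0,-0.12,0.025],[0,0,0,0,0,-0.12,0.025],[0,0,0,0,0,-0.12,0.025],[0,0,0,0,0,-0.12,0.025],[0,0,0,0,0,-0.06,0.025],[0,0,0,0,0,-0.03,0.025],[0,0,0,0,0,0,0.025],[0,0,-0.004,0,0,0,0.025],[0,0,-0.004,0,0,0,0.025],[0,0,-0.001,0,0,0,0.025],[0,0,0,0,0,0,0.025]]]'
```

```text
time_s: 39.45
tool_pos: [0.4896, -0.1195, 0.0224]
orientation: [-179.9, -0.2, 164.0]
contact_force: [0.4, -0.6, -1.3]
opening: 0.032
gripper_force: 49.7
time_s: 40.45
tool_pos: [0.4899, -0.1193, 0.0223]
orientation: [-180.0, -0.2, 91.4]
contact_force: [0.0, 0.2, -2.6]
opening: 0.0318
gripper_force: 49.8
time_s: 41.37
tool_pos: [0.4897, -0.1194, 0.013]
orientation: [-179.9, -0.2, 59.2]
contact_force: [0.7, 0.9, -3.0]
opening: 0.0318
gripper_force: 49.9
```

```bash
python3 -m creep '[[[0,0,-0.001,0,0,0,0.025],[0,0,0,0,0,0,0.034],[0,0,0,0,0,0,0.042],[0,0,0,0,0,0,0.048],[0,0,0.008,0,0,0,0.048],[0,0,0.02,0,0,0,0.048],[0,0,0.03,0,0,0,0.048],[0,0.01,0.03,0,0,0,0.052],[0.015,0.02,0.01,0,0,0,0.052],[0.015,0.023,0,0,0,0,0.052],[0,0,0,0,0,0,0.052],[0,0,0,0,0,0,0.052]]]'; python3 rounds.py
```

```text
time_s: 42.37
tool_pos: [0.5208, -0.0647, 0.1111]
orientation: [180.0, -0.3, 59.4]
contact_force: [-0.6, -0.3, 0.5]
opening: 0.0521
gripper_force: 0.0
[ 0.5208 -0.0647  0.1111] [179.9837  -0.2718  59.3638]
rim [   0.4904   -0.1191    0.0927 4169.        0.0015]
2147 [282.2725 215.6665] [ 0.5215 -0.0656  0.0196 29.      0.0002] 0.019412899151396434 yel 0.6371681415929203 r 0.06232422709793866 ang 59.699578672276665
jar [  0.439   -0.416    0.0556 184.       0.0009]
```

```bash
python3 -m creep '[[[0.0006,-0.001,-0.015,0,0,0,0.052],[0,0,-0.027,0,0,0,0.052],[0,0,-0.025,0,0,0,0.052],[0,0,-0.016,0,0,0,0.052],[0,0,-0.01,0,0,0,0.052],[0,0,-0.005,0,0,0,0.052],[0,0,-0.0025,0,0,0,0.052],[0,0,0,0,0,0,0.052],[0,0,0,0,0,0,0.046],[0,0,0,0,0,0,0.034],[0,0,0,0,0,0,0.034],[0,0,0,0,0,0,0.034]]]' 30; python3 -m creep '[[[0,0,0.004,0,0,0,0.034],[0,0,0.01,0,0,0,0.034],[0,0,0.02,0,0,0,0.034],[0,0,0.03,0,0,0,0.034],[0,0,0.03,0,0,0,0.034],[0,0,0.03,0,0,0,0.034],[0,0,0.02,0,0,0,0.034],[0,0,0.01,0,0,0,0.034]]]'
```

```text
time_s: 43.47
tool_pos: [0.5209, -0.0677, 0.0109]
orientation: [180.0, -0.2, 59.2]
contact_force: [-0.7, -0.4, 6.2]
opening: 0.0384
gripper_force: 30.0
time_s: 44.13
tool_pos: [0.5216, -0.0676, 0.1673]
orientation: [179.8, -0.3, 59.2]
contact_force: [0.1, 0.1, 0.0]
opening: 0.0379
gripper_force: 30.2
```

```bash
python3 -m creep '[[[-0.003,-0.012,0,0,0,0,0.034],[-0.005,-0.022,0,0,0,0,0.034],[-0.008,-0.03,0,0,0,0,0.034],[-0.009,-0.038,0,0,0,0,0.034],[-0.009,-0.039,0,0,0,0,0.034],[-0.009,-0.039,0,0,0,0,0.034],[-0.009,-0.039,0,0,0,0,0.034],[-0.009,-0.039,0,0,0,0,0.034],[-0.008,-0.036,0,0,0,0,0.034],[-0.007,-0.029,0,0,0,0,0.034],[-0.004,-0.017,0,0,0,0,0.034],[-0.002,-0.01,0,0,0,0,0.034]]]'; python3 -m creep '[[[0,0,-0.015,0,0,0,0.034],[0,0,-0.03,0,0,0,0.034],[0,0,-0.03,0,0,0,0.034],[0,0,-0.025,0,0,0,0.034],[0,0,-0.011,0,0,0,0.034],[0,0,-0.004,0,0,0,0.034],[0,0,0,0,0,0,0.034],[0,0,0,0,0,0,0.044],[0,0,0,0,0,0,0.05],[0,0,0,0,0,0,0.05]]]'; python3 -m creep '[[[0,0,0.01,0,0,0,0.05],[0,0,0.02,0,0,0,0.05],[0,0,0.03,0,0,0,0.05],[0,0,0.035,0,0,0,0.05],[0,0.01,0.03,0,0,0,0.05],[0,0.02,0.015,0,0,0,0.05],[0,0.02,0.01,0,0,0,0.05],[0,0,0,0,0,0,0.05],[0,0,0,0,0,0,0.05]]]'
python3 - <<'E'
from h import *
c,p=shot("wrist"); save(c,"w5"); q=p[sel(p,.3,.6,-.6,-.25,.056,.068)];print("jar",circ(q))
E
```

```text
time_s: 45.13
tool_pos: [0.4359, -0.4208, 0.1632]
orientation: [-179.9, -0.1, 58.9]
contact_force: [0.3, 0.6, 0.5]
opening: 0.038
gripper_force: 30.2
time_s: 45.97
tool_pos: [0.4392, -0.4182, 0.0503]
orientation: [179.9, -0.1, 59.2]
contact_force: [-0.0, -0.7, 0.3]
opening: 0.0499
gripper_force: 0.0
time_s: 46.72
tool_pos: [0.4391, -0.3668, 0.2009]
orientation: [179.9, -0.2, 59.3]
contact_force: [0.3, -1.4, -0.5]
opening: 0.0502
gripper_force: 0.0
jar [   0.4408   -0.4179    0.0553 1806.        0.0009]
```

View pics/w5.png

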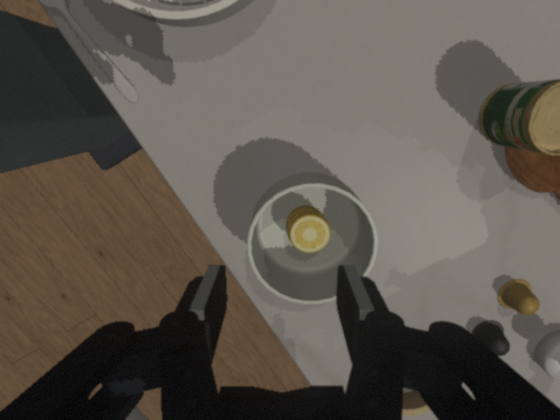

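```bash
python3 -m creep '[[[0.002,0.012,0,0,0,0.08,0.048],[0.004,0.025,0,0,0,0.11,0.048],[0.005,0.036,0,0,0,0.11,0.048],[0.005,0.04,0,0,0,0.11,0.048],[0.005,0.04,0,0,0,0.11,0.048],[0.005,0.04,0,0,0,0.11,0.048],[0.005,0.04,0,0,0,0.11,0.048],[0.005,0.04,0,0,0,0.11,0.048],[0.005,0.04,0,0,0,0,0.048],[0.004,0.04,0,0,0,0,0.048],[0.003,0.04,0,0,0,0,0.048],[0.002,0.038,0,0,0,0,0.048]]]'; python3 -m creep '[[[0,0.03,0,0,0,0,0.048],[0,0.015,-0.01,0,0,0,0.048],[0,0,-0.02,0,0,0,0.048],[0,0,-0.025,0,0,0,0.048],[0,0,-0.025,0,0,0,0.048],[0,0,-0.02,0,0,0,0.048],[0,0,-0.01,0,0,0,0.048],[0,0,-0.006,0,0,0,0.048],[0,0,0,0,0,0,0.048],[0,0,0,0,0,0,0.048]]]'
python3 - <<'E'
from h import *
c,p=shot("wrist"); m=sel(p,.37,.62,-.02,.25,.055,.065);print("rim",circ(p[m]))
m=sel(p,.46,.52,.08,.14,.049,.0545);print("hub",circ(p[m]))
m=sel(p,.40,.58,.02,.2,.038,.0485).astype(np.uint8)
n,l,st,ce=cv2.connectedComponentsWithStats(cv2.morphologyEx(m,cv2.MORPH_OPEN,np.ones((9,9))))
for i in range(1,n):
  if st[i,4]>250: q=p[l==i]; print(st[i,4],np.median(q,0))
E
```

```text
time_s: 47.77
tool_pos: [0.489, 0.0646, 0.1985]
orientation: [-179.9, -0.2, 107.8]
contact_force: [1.2, 0.4, 0.0]
opening: 0.0479
gripper_force: 0.0
time_s: 48.6
tool_pos: [0.4888, 0.1081, 0.0828]
orientation: [-179.9, -0.1, 107.8]
contact_force: [-0.4, 0.1, 0.3]
opening: 0.048
gripper_force: 0.0
rim [   0.4886    0.1104    0.092  8536.        0.001 ]
hub [   0.4888    0.1099    0.0147 1421.        0.0012]
4445 [0.466  0.1618 0.0434]
2660 [0.501  0.0512 0.0434]
476 [0.5421 0.035  0.0433]
```

```bash
python3 -m creep '[[[0.0004,0.0014,-0.008,0,0,0,0.048],[0,0,-0.014,0,0,0,0.048],[0,0,-0.012,0,0,0,0.048],[0,0,-0.008,0,0,0,0.048],[0,0,-0.0045,0,0,0,0.048],[0,0,0,0,0,0,0.042],[0,0,0,0,0,0,0.036],[0,0,0,0,0,0,0.03],[0,0,0,0,0,0,0.025],[0,0,0,0,0,0,0.025],[0,0,0,0,0,0,0.025]]]' 50;  python3 -m creep '[[[0,0,0.002,0,0,0,0.025],[0,0,0.005,0,0,0,0.025],[0,0,0.009,0,0,0,0.025],[0,0,0.013,0,0,0,0.025],[0,0,0.016,0,0,0,0.025],[0,0,0.016,0,0,0,0.025],[0,0,0.016,0,0,0,0.025],[0,0,0.013,0,0,0,0.025],[0,0,0.009,0,0,0,0.025],[0,0,0.005,0,0,0,0.025],[0,0,0.002,0,0,0,0.025],[0,0,0,0,0,0,0.025]]]'
python3 - <<'E'
from h import *
c,p=shot("top"); m=sel(p,.37,.66,.3,.56,.078,.090);print("tray1",circ(p[m]),np.median(p[m][:,2]))
c,p=shot("scene"); m=sel(p,.37,.66,.3,.56,.078,.090);print("tray1",circ(p[m]),np.median(p[m][:,2]))
q=p[sel(p,.37,.62,-.02,.25,.020,.035)];print("lid",circ(q),len(q))
E
```

```text
time_s: 49.57
tool_pos: [0.489, 0.11, 0.0369]
orientation: [-180.0, -0.2, 107.9]
contact_force: [-0.8, 0.4, 6.1]
opening: 0.0322
gripper_force: 50.0
time_s: 50.57
tool_pos: [0.4888, 0.1098, 0.1425]
orientation: [-180.0, -0.2, 107.9]
contact_force: [0.5, -0.2, -1.8]
opening: 0.0319
gripper_force: 49.8
tray1 [  0.5168   0.429    0.0936 357.       0.0014] 0.08366431238355854
tray1 [  0.5166   0.4292   0.0937 149.       0.001 ] 0.0832452669197663
lid [ 0.4882  0.1047  0.0895 72.      0.001 ] 176
```

```bash
python3 -m creep '[[[0,0.004,0,0,0,0,0.025],[0.001,0.009,0,0,0,0,0.025],[0.001,0.014,0,0,0,0,0.025],[0.0015,0.018,0,0,0,0,0.025],[0.002,0.022,0,0,0,0,0.025],[0.002,0.023,0,0,0,0,0.025],[0.002,0.023,0,0,0,0,0.025],[0.002,0.023,0,0,0,0,0.025],[0.002,0.023,0,0,0,0,0.025]]]'; python3 -m creep '[[[0.002,0.023,0,0,0,0,0.025],[0.002,0.023,0,0,0,0,0.025],[0.002,0.023,0,0,0,0,0.025],[0.002,0.023,0,0,0,0,0.025],[0.002,0.022,0,0,0,0,0.025],[0.0015,0.018,0,0,0,0,0.025],[0.001,0.014,0,0,0,0,0.025],[0.001,0.009,0,0,0,0,0.025],[0.0007,0.005,0,0,0,0,0.025],[0,0,0,0,0,0,0.025],[0,0,0,0,0,0,0.025],[0,0,0,0,0,0,0.025]]]'
```

```text
time_s: 51.42
tool_pos: [0.5016, 0.2712, 0.1419]
orientation: [-179.9, -0.2, 107.9]
contact_force: [0.1, -0.3, -2.4]
opening: 0.032
gripper_force: 49.8
time_s: 52.42
tool_pos: [0.5168, 0.4274, 0.142]
orientation: [-179.9, -0.1, 107.8]
contact_force: [-0.1, -1.0, -2.6]
opening: 0.0318
gripper_force: 49.8
```

```bash
python3 -m creep '[[[-0.0002,0.0015,-0.004,0,0,0,0.025],[0,0,-0.008,0,0,0,0.025],[0,0,-0.01,0,0,0,0.025],[0,0,-0.009,0,0,0,0.025],[0,0,-0.007,0,0,0,0.025],[0,0,-0.004,0,0,0,0.025],[0,0,-0.003,0,0,0,0.025],[0,0,-0.002,0,0,0,0.025],[0,0,-0.002,0,0,0,0.025],[0,0,-0.001,0,0,0,0.025],[0,0,0,0,0,0,0.025],[0,0,0,0,0,0,0.025]]]'
```

```text
time_s: 53.42
tool_pos: [0.5164, 0.4306, 0.0926]
orientation: [-180.0, -0.2, 107.9]
contact_force: [0.1, 0.1, -1.8]
opening: 0.0321
gripper_force: 49.8
```

```bash
python3 -m creep '[[[0,-0.0013,0,0,0,0,0.025],[0,0,-0.001,0,0,0,0.025],[0,0,-0.001,0,0,0,0.025],[0,0,-0.0005,0,0,0,0.025],[0,0,0,0,0,0,0.025],[0,0,0,0,0,0,0.025]]]'; python3 -m creep '[[[0,0,0,0,0,0,0.034],[0,0,0,0,0,0,0.042],[0,0,0,0,0,0,0.048],[0,0,0,0,0,0,0.048],[0,0,0.006,0,0,0,0.048],[0,0,0.014,0,0,0,0.048],[0,0,0.024,0,0,0,0.048],[0,0,0.03,0,0,0,0.048],[0,0,0.03,0,0,0,0.048],[0,0,0.015,0,0,0,0.048],[0,0,0,0,0,0,0.048],[0,0,0,0,0,0,0.048]]]'
python3 - <<'E'
from h import *
c,p=shot("wrist"); save(c,"w6"); m=sel(p,.39,.66,.3,.56,.106,.122);print("rim",circ(p[m]),np.median(p[m][:,2]))
a=np.degrees(np.arctan2(p[...,1]-.429,p[...,0]-.5166))
for f in range(4):
  k=m&(a>-180+90*f)&(a<-90+90*f); print(k.sum(),np.median(p[k][:,2]) if k.sum() else 0)
c,p=shot("top"); 
q=p[sel(p,.37,.62,-.02,.25,.025,.036)];print("lid",circ(q),len(q))
E
```

```text
time_s: 53.92
tool_pos: [0.5165, 0.429, 0.0909]
orientation: [-180.0, -0.1, 107.9]
contact_force: [-1.1, -2.0, 5.3]
opening: 0.0319
gripper_force: 50.5
time_s: 54.92
tool_pos: [0.5163, 0.4302, 0.2114]
orientation: [179.9, -0.3, 107.9]
contact_force: [-0.1, -0.4, -0.1]
opening: 0.0482
gripper_force: 0.0
rim [   0.5161    0.4289    0.092  5013.        0.0008] 0.11388767475529549
1753 0.11370354201503177
1721 0.11348746394659923
2384 0.11397466350509995
2412 0.11402125018106604
lid [  0.4889   0.1098   0.0935 323.       0.0015] 399
```

View pics/w6.png

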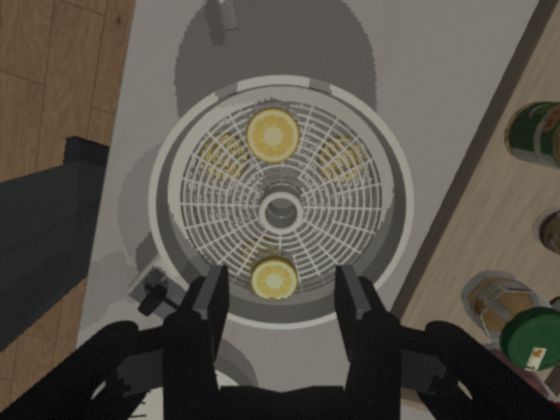

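```bash
python3 -m creep '[[[-0.001,-0.012,0,0,0,0,0.055],[-0.001,-0.022,0,0,0,0,0.055],[-0.003,-0.032,0,0,0,0,0.055],[-0.003,-0.035,0,0,0,0,0.055],[-0.003,-0.035,0,0,0,0,0.055],[-0.003,-0.035,0,0,0,0,0.055],[-0.003,-0.035,0,0,0,0,0.055],[-0.003,-0.035,0,0,0,0,0.055],[-0.003,-0.032,0,0,0,0,0.055],[-0.002,-0.026,0,0,0,0,0.055],[-0.002,-0.014,0,0,0,0,0.055],[0,-0.007,0,0,0,0,0.055]]]'; python3 -m creep '[[[0,0,-0.01,0,0,0,0.055],[0,0,-0.025,0,0,0,0.055],[0,0,-0.035,0,0,0,0.055],[0,0,-0.035,0,0,0,0.055],[0,0,-0.03,0,0,0,0.055],[0,0,-0.02,0,0,0,0.055],[0,0,-0.01,0,0,0,0.055],[0,0,0,0,0,0,0.055],[0,0,0,0,0,0,0.055]]]'
```

```text
time_s: 56.02
tool_pos: [0.4882, 0.1052, 0.2075]
orientation: [-179.7, -0.1, 107.6]
contact_force: [-0.4, -0.1, 0.4]
opening: 0.0556
gripper_force: 0.0
time_s: 56.77
tool_pos: [0.4886, 0.1108, 0.0427]
orientation: [-179.9, -0.2, 108.0]
contact_force: [-0.0, 0.5, 0.2]
opening: 0.0549
gripper_force: 0.0
```

```bash
python3 -m creep '[[[0.0005,-0.001,-0.008,0,0,0,0.055],[0,0,-0.01,0,0,0,0.055],[0,0,-0.007,0,0,0,0.055],[0,0,-0.004,0,0,0,0.05],[0,0,0,0,0,0,0.042],[0,0,0,0,0,0,0.034],[0,0,0,0,0,0,0.025],[0,0,0,0,0,0,0.025],[0,0,0,0,0,0,0.025],[0,0,0,0,0,0,0.025]]]' 50; python3 -m creep '[[[0,0,0.003,0,0,0,0.025],[0,0,0.008,0,0,0,0.025],[0,0,0.014,0,0,0,0.025],[0,0,0.02,0,0,0,0.025],[0,0,0.022,0,0,0,0.025],[0,0,0.022,0,0,0,0.025],[0,0,0.022,0,0,0,0.025],[0,0,0.02,0,0,0,0.025],[0,0,0.014,0,0,0,0.025],[0,0,0.006,0,0,0,0.025],[0,0,0,0,0,0,0.025]]]'
```

```text
time_s: 57.6
tool_pos: [0.4901, 0.1083, 0.0153]
orientation: [180.0, -0.2, 107.9]
contact_force: [-1.3, 0.5, 5.4]
opening: 0.031
gripper_force: 49.7
time_s: 58.52
tool_pos: [0.4903, 0.108, 0.1671]
orientation: [179.9, -0.2, 107.8]
contact_force: [0.2, -0.2, -2.6]
opening: 0.0311
gripper_force: 49.8
```

```bash
python3 -m creep '[[[0,0.004,0,0,0,0,0.025],[0.001,0.009,0,0,0,0,0.025],[0.001,0.014,0,0,0,0,0.025],[0.0015,0.018,0,0,0,0,0.025],[0.002,0.022,0,0,0,0,0.025],[0.002,0.026,0,0,0,0,0.025],[0.002,0.026,0,0,0,0,0.025],[0.002,0.026,0,0,0,0,0.025],[0.002,0.026,0,0,0,0,0.025],[0.002,0.026,0,0,0,0,0.025]]]'; python3 -m creep '[[[0.002,0.026,0,0,0,0,0.025],[0.002,0.026,0,0,0,0,0.025],[0.002,0.022,0,0,0,0,0.025],[0.002,0.019,0,0,0,0,0.025],[0.001,0.015,0,0,0,0,0.025],[0.001,0.01,0,0,0,0,0.025],[0.001,0.005,0,0,0,0,0.025],[0,0,0,0,0,0,0.025],[0,0,-0.008,0,0,0,0.025],[0,0,-0.012,0,0,0,0.025],[0,0,-0.008,0,0,0,0.025],[0,0,-0.004,0,0,0,0.025]]]'; python3 -m creep '[[[0,0,0,0,0,0,0.025],[0,0,0,0,0,0,0.025]]]'
python3 - <<'E'
from h import *
c,p=shot("wrist"); print(bot.sense()["tool_pos"]); m=sel(p,.39,.66,.3,.56,.144,.156);print("lid rim",circ(p[m]),np.median(p[m][:,2]))
c,p=shot("top"); m=sel(p,.39,.66,.3,.56,.144,.158);print("lid rim",circ(p[m]))
E
```

```text
time_s: 59.35
tool_pos: [0.504, 0.3072, 0.1643]
orientation: [-179.8, -0.2, 108.0]
contact_force: [-0.6, -0.4, -1.4]
opening: 0.0312
gripper_force: 49.8
time_s: 60.35
tool_pos: [0.5159, 0.4259, 0.1314]
orientation: [-179.8, -0.0, 107.8]
contact_force: [0.6, 0.3, -2.0]
opening: 0.0312
gripper_force: 49.8
time_s: 60.52
tool_pos: [0.5163, 0.4276, 0.1333]
orientation: [-179.9, -0.1, 107.8]
contact_force: [0.5, -0.1, -1.0]
opening: 0.0312
gripper_force: 49.8
[0.5165 0.4281 0.1339]
lid rim [    0.5148     0.4306     0.0909 10145.         0.0009] 0.14796733315211688
lid rim [  0.5154   0.4285   0.0938 220.       0.0017]
```

```bash
python3 -m creep '[[[0.001,-0.0006,-0.001,0,0,0,0.025],[0,0,-0.002,0,0,0,0.025],[0,0,-0.002,0,0,0,0.025],[0,0,-0.002,0,0,0,0.025],[0,0,-0.001,0,0,0,0.025],[0,0,-0.001,0,0,0,0.025],[0,0,-0.001,0,0,0,0.025],[0,0,0,0,0,0,0.025],[0,0,0,0,0,0,0.025]]]'
```

```text
time_s: 61.37
tool_pos: [0.5172, 0.4275, 0.1238]
orientation: [-179.9, -0.2, 107.9]
contact_force: [0.2, 0.1, -3.3]
opening: 0.0316
gripper_force: 49.8
```

```bash
python3 -m creep '[[[0,0,-0.001,0,0,0,0.025],[0,0,-0.0005,0,0,0,0.025],[0,0,0,0,0,0,0.025],[0,0,0,0,0,0,0.025]]]'; python3 -m creep '[[[0,0,0,0,0,0,0.034],[0,0,0,0,0,0,0.042],[0,0,0,0,0,0,0.052],[0,0,0,0,0,0,0.052],[0,0,0.006,0,0,0,0.052],[0,0,0.014,0,0,0,0.052],[0,0,0.024,0,0,0,0.052],[0,0,0.03,0,0,0,0.052],[0,0,0.025,0,0,0,0.052],[0,0,0.01,0,0,0,0.052],[0,0,0,0,0,0,0.052],[0,0,0,0,0,0,0.052]]]'
python3 - <<'E'
from h import *
c,p=shot("wrist"); m=sel(p,.39,.66,.3,.56,.130,.147);print("rim",circ(p[m]),np.median(p[m][:,2]))
a=np.degrees(np.arctan2(p[...,1]-.429,p[...,0]-.5166))
for f in range(4):
  k=m&(a>-180+90*f)&(a<-90+90*f); print(k.sum(),np.median(p[k][:,2]) if k.sum() else 0)
for n in("top","scene"):
  c,p=shot(n); m=sel(p,.37,.66,.3,.56,.133,.145);print("lid",circ(p[m]),np.median(p[m][:,2]))
  o=np.array([.5166,.429]); m=sel(p,.3,.6,.15,.5,.055,.075);q=p[m];q=q[np.hypot(*(q[:,:2]-o).T)>.115]; print("grip",len(q),q.mean(0),cv2.minAreaRect((q[:,:2]*1000).astype(np.float32)))
E
```

```text
time_s: 61.7
tool_pos: [0.5174, 0.4277, 0.1234]
orientation: [-180.0, -0.2, 107.9]
contact_force: [-0.2, -1.3, 5.5]
opening: 0.0314
gripper_force: 50.6
time_s: 62.7
tool_pos: [0.5176, 0.427, 0.2319]
orientation: [180.0, -0.2, 107.8]
contact_force: [0.1, 0.1, -1.1]
opening: 0.0518
gripper_force: 0.0
rim [   0.5167    0.4286    0.0924 6480.        0.0012] 0.13769050324199797
2112 0.13730241620597342
2080 0.13672518905773168
2754 0.1378221191637825
2787 0.137921204241297
lid [  0.5162   0.4278   0.0942 207.       0.0015] 0.137957365378643
grip 0 [nan nan nan] ((0.0, 0.0), (0.0, 0.0), 0.0)
lid [ 0.5149  0.4284  0.0934 85.      0.0017] 0.13760961358579216
grip 0 [nan nan nan] ((0.0, 0.0), (0.0, 0.0), 0.0)<stdin>:8: RuntimeWarning: Mean of empty slice.
  ret = um.true_divide(
```

```bash
python3 -m creep '[[[-0.004,-0.006,0,0,0,-0.06,0.045],[-0.008,-0.012,0,0,0,-0.1,0.045],[-0.012,-0.02,0,0,0,-0.1,0.045],[-0.015,-0.023,0,0,0,-0.1,0.045],[-0.015,-0.023,0,0,0,-0.1,0.045],[-0.013,-0.02,0,0,0,-0.1,0.045],[-0.012,-0.018,0,0,0,-0.1,0.045],[-0.007,-0.011,0,0,0,-0.062,0.045],[-0.004,-0.006,-0.01,0,0,0,0.045],[0,0,-0.02,0,0,0,0.045],[0,0,-0.02,0,0,0,0.045],[0,0,-0.01,0,0,0,0.045]]]'; python3 -m creep '[[[0,0,0,0,0,0,0.045],[0,0,0,0,0,0,0.045],[0,0,0,0,0,0,0.045]]]'
cat > sl.py <<'E'
from h import *
import sys
s=bot.sense(); print(s["tool_pos"],s["orientation"])
c,p=shot("wrist"); save(c,sys.argv[1])
o=np.array([.5166,.429]); d=np.hypot(p[...,0]-o[0],p[...,1]-o[1])
m=sel(p,.36,.55,.2,.38,.055,.072)&(d>.12); q=p[m]; r=cv2.minAreaRect((q[:,:2]*1000).astype(np.float32)); print("grip",len(q),r,np.median(q[:,2]))
m=sel(p,.34,.55,.18,.40,.036,.046)&(d>.11); q=p[m]; r2=cv2.minAreaRect((q[:,:2]*1000).astype(np.float32)); print("nose",len(q),r2,np.median(q[:,2]))
a=np.radians(66.5); ex=np.array([np.cos(a),np.sin(a)]); ey=np.array([-ex[1],ex[0]])
g=np.array(r[0])/1000; print("grip in base",(g-o)@ex,(g-o)@ey)
qq=(q[:,:2]-o); u=qq@ey; w=qq@ex; print("nose y range",np.percentile(u,[.5,99.5]),"x",w.min())
E
python3 sl.py w7
```

```text
time_s: 63.85
tool_pos: [0.4254, 0.2874, 0.1678]
orientation: [-179.8, 0.1, 66.6]
contact_force: [-0.1, 0.4, 0.4]
opening: 0.0448
gripper_force: 0.0
time_s: 64.1
tool_pos: [0.4271, 0.2888, 0.171]
orientation: [-179.9, -0.1, 66.5]
contact_force: [0.3, 0.8, -0.1]
opening: 0.045
gripper_force: 0.0
[0.4271 0.2888 0.171 ] [-179.91     -0.1419   66.5393]
grip 601 ((428.9327697753906, 288.2867736816406), (25.732730865478516, 13.078770637512207), 66.39825439453125) 0.06452211290400178
nose 11672 ((459.60601806640625, 296.49658203125), (90.424560546875, 101.41161346435547), 66.15997314453125) 0.04058068119822787
grip in base -0.1639997082218036 0.024286848691004767
nose y range [-0.0502  0.0493] x -0.18955743263195507
```

View pics/w7.png

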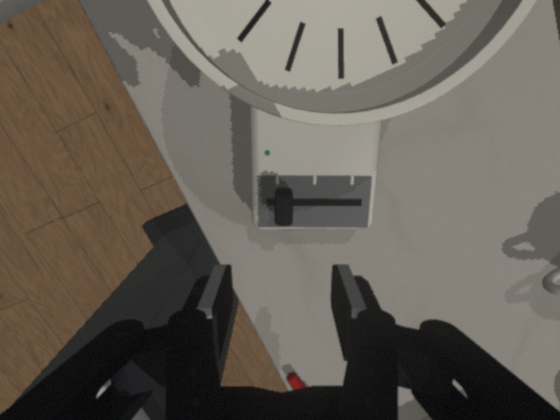

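```bash
python3 - <<'E'
from h import *
c,p=shot("wrist"); o=np.array([.5166,.429]); a=np.radians(66.5); ex=np.array([np.cos(a),np.sin(a)]); ey=np.array([-ex[1],ex[0]])
g=c.astype(int).sum(2)[178:185,262:368]/3; m=g.max(0); 
r=g[3:6].mean(0); print(np.round(r).astype(int).tolist())
for u in(277,315,352): print(u,(p[181,u,:2]-o)@ex,(p[181,u,:2]-o)@ey,p[181,u,2])
E
```

```text
[53, 53, 54, 54, 52, 53, 54, 55, 53, 53, 55, 54, 58, 72, 92, 92, 82, 62, 54, 55, 56, 55, 59, 66, 75, 78, 78, 79, 78, 77, 78, 78, 78, 78, 77, 78, 78, 78, 78, 78, 79, 79, 79, 78, 79, 78, 79, 78, 79, 82, 102, 133, 146, 134, 98, 81, 79, 79, 80, 79, 79, 79, 79, 80, 80, 80, 80, 80, 81, 81, 80, 80, 80, 81, 80, 80, 80, 81, 80, 81, 81, 81, 80, 81, 81, 82, 84, 97, 126, 147, 140, 107, 87, 82, 82, 82, 82, 81, 82, 84, 84, 88, 90, 89, 91, 90]
277 -0.14729009902544427 0.02919731012313345 0.04112625483842239
315 -0.14750955027447962 -0.0015244586237677421 0.04012679131019645
352 -0.14677094652567602 -0.030750573942047835 0.043482000420688866
```

```bash
python3 -m creep '[[[0.001,-0.0005,-0.015,0,0,0,0.036],[0,0,-0.03,0,0,0,0.036],[0,0,-0.03,0,0,0,0.036],[0,0,-0.02,0,0,0,0.036],[0,0,-0.015,0,0,0,0.036],[0,0,-0.009,0,0,0,0.036],[0,0,-0.004,0,0,0,0.036],[0,0,0,0,0,0,0.036],[0,0,0,0,0,0,0.036]]]' 20; python3 -m creep '[[[0,0,0,0,0,0,0.025],[0,0,0,0,0,0,0.018],[0,0,0,0,0,0,0.013],[0,0,0,0,0,0,0.01],[0,0,0,0,0,0,0.01],[0,0,0,0,0,0,0.01]]]'
```

```text
time_s: 64.95
tool_pos: [0.4288, 0.2885, 0.049]
orientation: [-180.0, -0.2, 66.5]
contact_force: [0.7, 0.6, 0.4]
opening: 0.0363
gripper_force: 0.0
time_s: 65.45
tool_pos: [0.4288, 0.2884, 0.0492]
orientation: [-180.0, -0.2, 66.5]
contact_force: [-0.4, -0.6, 6.5]
opening: 0.0133
gripper_force: 19.7
```

```bash
python3 -m creep '[[[0.002,-0.0009,0,0,0,0,0.01],[0.004,-0.0017,0,0,0,0,0.01],[0.005,-0.0022,0,0,0,0,0.01],[0.005,-0.0022,0,0,0,0,0.01],[0.004,-0.0017,0,0,0,0,0.01],[0.0022,-0.001,0,0,0,0,0.01],[0,0,0,0,0,0,0.01],[0,0,0,0,0,0,0.01],[0,0,0,0,0,0,0.01]]]'
```

```text
time_s: 66.2
tool_pos: [0.4514, 0.2784, 0.0492]
orientation: [180.0, -0.2, 66.5]
contact_force: [0.9, -1.0, 5.6]
opening: 0.0137
gripper_force: 19.7
```

```bash
python3 -m creep '[[[0,0,0,0,0,0,0.02],[0,0,0,0,0,0,0.03],[0,0,0,0,0,0,0.036],[0,0,0.008,0,0,0,0.036],[0,0,0.02,0,0,0,0.036],[-0.005,-0.01,0.03,0,0,0,0.036],[-0.008,-0.02,0.03,0,0,0,0.036],[-0.005,-0.01,0.03,0,0,0,0.036],[0,0,0.01,0,0,0,0.036],[0,0,0,0,0,0,0.036],[0,0,0,0,0,0,0.036]]]'; python3 sl.py w8; python3 - <<'E'
from h import *
c,p=shot("wrist"); o=np.array([.5166,.429]); a=np.radians(66.5); ex=np.array([np.cos(a),np.sin(a)]); ey=np.array([-ex[1],ex[0]])
w=(p[...,:2]-o)@ex; u=(p[...,:2]-o)@ey; g=c.astype(int).sum(2)/3
for y0 in(.03,0,-.03):
  m=(abs(w+.147)<.003)&(abs(u-y0)<.007)&(p[...,2]<.045); t=g[m]; k=m&(g>np.median(t)+30); print(y0,k.sum(),u[k].mean())
E
python3 - <<'E'
import cv2
i=cv2.imread("pics/w8.png"); cv2.imwrite("pics/w8c.png",cv2.resize(i[50:300,150:450],(720,600)))
E
```

```text
time_s: 67.12
tool_pos: [0.4329, 0.2386, 0.177]
orientation: [180.0, -0.3, 66.5]
contact_force: [0.3, -0.3, -0.3]
opening: 0.0362
gripper_force: 0.0
[0.4329 0.2386 0.177 ] [179.9991  -0.2601  66.5026]
grip 662 ((451.7450256347656, 278.0021667480469), (25.39371109008789, 13.504768371582031), 66.76500701904297) 0.06461793776482075
nose 13109 ((459.8502197265625, 296.4577331542969), (91.87975311279297, 101.59398651123047), 66.45315551757812) 0.04055936250410558
grip in base -0.16433494483733654 -0.0007343378033188067
nose y range [-0.0505  0.0489] x -0.1901515653120002
0.03 30 0.029631278952758258
0 22 -0.0008201369373120344
-0.03 24 -0.030591528930026826
```

View pics/w8c.png

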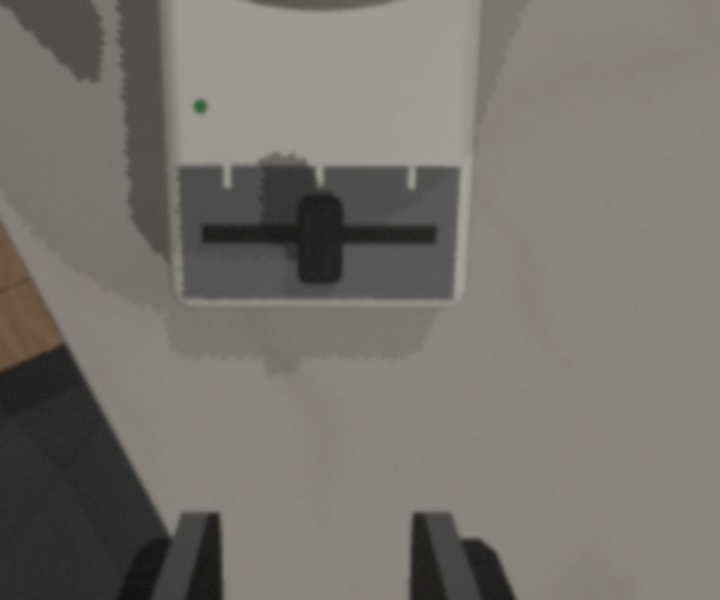

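```bash
python3 -m creep '[[[0,-0.02,0.01,0,0,0,0.036],[0,-0.03,0.02,0,0,0,0.036],[0,-0.04,0.02,0,0,0,0.036],[0,-0.03,0.01,0,0,0,0.036],[0,-0.02,0,0,0,0,0.036],[0,0,0,0,0,0,0.036],[0,0,0,0,0,0,0.036]]]'; python3 - <<'E'
from h import *
c,p=shot("scene"); save(cv2.resize(c,(800,600)),"scene_end")
c,p=shot("top")
m=sel(p,.37,.66,.3,.56,.133,.145);print("lid",circ(p[m]),np.median(p[m][:,2]))
q=p[sel(p,.3,.6,-.6,-.22,.052,.075)];print("jar",circ(q))
for nm,b in dict(cup=(.45,.7,.03,.22,.02,.09),lemon=(.45,.7,-.12,.03,.02,.09)).items():
  q=p[sel(p,*b)]; print(nm,len(q),q.mean(0))
E
```

```text
time_s: 67.8
tool_pos: [0.4321, 0.1002, 0.234]
orientation: [-179.9, -0.1, 66.4]
contact_force: [-0.1, 0.8, 0.0]
opening: 0.0357
gripper_force: 0.0
lid [  0.5161   0.4275   0.0936 383.       0.0014] 0.1377881858795027
jar [  0.4389  -0.4162   0.0555 190.       0.0011]
cup 171 [0.6657 0.1129 0.0441]
lemon 492 [ 0.6091 -0.0704  0.0413]
```

View pics/scene_end.png

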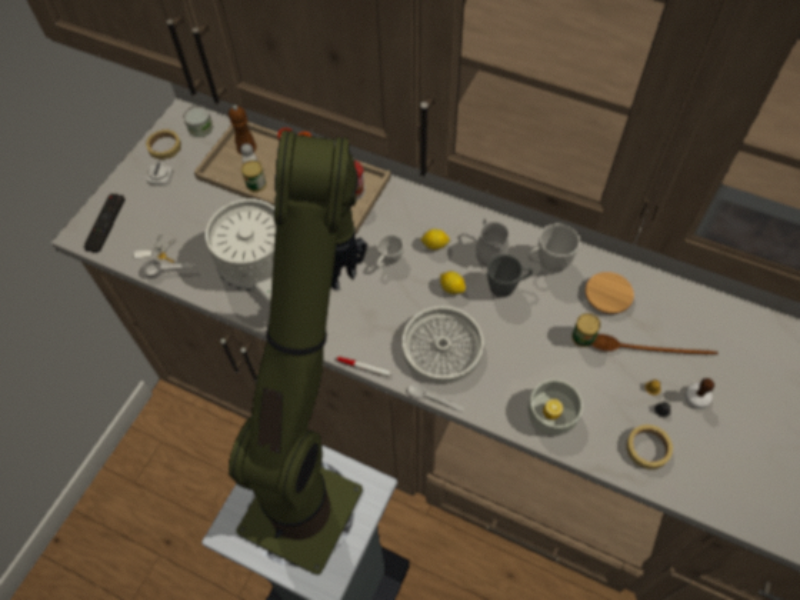

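```bash
python3 -c "
from station import bot; print(bot.hand_in())"
```

```text
the job is handed in; nothing more can be done
None
```

The job is handed in after about 68 s: the three dry rounds that were there are in the jar, the middle tray stands empty on the worktop, the top tray (with its two rounds) and then the lid are back level on the bottom tray, the slider is on its middle mark, and the cup and lemon were not touched.

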